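# Clean the plate, gauge a sample coil and tray the batch

### The job

Wipe all the loose chips off the grey plate into its catch trough with the scraper block, never touching a chip with the gripper; then lay one of the copper coils on the clean plate and check its height by standing the bridge gauge over it and letting go. Slide every coil up off its spindle and finish with all of them, the checked one too, flat side by side in the yellow tray, the scraper back on the blue spot and the gauge back on the green one. Leave the bottle, jar and screwdriver where they are.

Things in the scene. Friction and masses are not known exactly. Their poses are not given: they have to be found in the camera images.
- station: Fixed grey plate, 200 mm (x) by 240 mm (y), top 40 mm above the bench. Aluminium lips, 5 mm wide, rise 10 mm above it along both side edges (y = +/-115 to 120 mm); far (+x) and near (-x) edges are open. The catch trough adjoins the near edge. Origin: centre of the plate at bench height; x points from the trough to the far edge, z up.
- trough (a point): Centre of the floor of the fixed open aluminium catch trough, which runs along the plate's near edge (station x = -100 to -185 mm): inside 80 mm (x) by 230 mm (y), floor 4 mm and outer walls 45 mm above the bench. Axes as the station's.
- stand: Fixed blue coil stand, base 220 (x) by 60 (y) by 12 mm high, with three upright steel spindles of 12 mm diameter at x = -75, 0 and +75 mm on its centre line; spindle tops 57 mm above the bench. Origin: centre of the base at bench height; x along the row.
- tray: Fixed shallow yellow component tray, 240 (x) by 100 (y) mm outside, walls 4 mm thick and 16 mm high, floor 4 mm thick. Origin: centre of its underside at bench height; x along its length, z up.
- mat: Flat blue parking spot with a white border printed on the bench, 130 (x) by 70 (y) mm, no thickness; the scraper's place. Origin: its centre; x along its length.
- scraper: Scraper block, 0.16 kg: white foot 36 mm thick (x), 100 mm long (y) and 14 mm high, with a red handle 24 mm thick (x), 60 mm long (y) on top, from 14 to 50 mm height. Stands upright on its foot, at the start lengthwise on the blue spot. Origin: centre of its underside; z up out of the handle.
- spot: Flat green parking spot with a white border printed on the bench, 130 (x) by 70 (y) mm, no thickness; the gauge's place. Origin: its centre; x along its length.
- gauge: Bridge height gauge, 0.3 kg: aluminium bridge 94 mm long (y) on two legs 46 (x) by 10 (y) by 50 mm high, 74 mm between them; beam 30 mm thick from 50 to 64 mm; black handle 24 (x) by 50 (y) mm on top, from 64 to 94 mm, with a thin pin standing 10 mm out of it. Stands upright, at the start lengthwise on the green spot. Origin: centre between its feet at their underside; z up.
- foot (a joint): The gauge's sprung foot, a steel disc of 36 mm diameter under the middle of the bridge: 0 when it hangs free, 12 mm above the gauge's underside; grows (m, to 0.022) as a part beneath pushes it up, so part height = 12 mm + reading. About 1 N; the gauge's own weight suffices.
- coil1: Wound copper choke coil: a ring of 48 mm outside diameter, 20 mm hole, 24 mm high, about 70 g. At the start it lies at the foot of one spindle of the stand. Origin: centre of the ring; z is the ring's axis. May be absent.
- coil2: Wound copper choke coil: a ring of 48 mm outside diameter, 20 mm hole, 24 mm high, about 70 g. At the start it lies at the foot of one spindle of the stand. Origin: centre of the ring; z is the ring's axis. May be absent.
- coil3: Wound copper choke coil: a ring of 48 mm outside diameter, 20 mm hole, 24 mm high, about 70 g. At the start it lies at the foot of one spindle of the stand. Origin: centre of the ring; z is the ring's axis. May be absent.
- chip1: Loose yellow plastic chip, 16 (x) by 12 (y) by 8 mm (z), 10 g; at the start lies flat on the plate. Origin: centre of its underside. May be absent.
- chip2: Loose white plastic chip, 16 (x) by 12 (y) by 8 mm (z), 10 g; at the start lies flat on the plate. Origin: centre of its underside. May be absent.
- chip3: Loose orange plastic chip, 16 (x) by 12 (y) by 8 mm (z), 10 g; at the start lies flat on the plate. Origin: centre of its underside. May be absent.
- chip4: Loose yellow plastic chip, 16 (x) by 12 (y) by 8 mm (z), 10 g; at the start lies flat on the plate. Origin: centre of its underside. May be absent.
- chip5: Loose white plastic chip, 16 (x) by 12 (y) by 8 mm (z), 10 g; at the start lies flat on the plate. Origin: centre of its underside. May be absent.
- chip6: Loose orange plastic chip, 16 (x) by 12 (y) by 8 mm (z), 10 g; at the start lies flat on the plate. Origin: centre of its underside. May be absent.
- bottle: Bystander: white bottle with blue cap, 48 mm diameter, 110 mm high; origin at centre of underside.
- jar: Bystander: clear jar with black lid, 56 mm diameter, 60 mm high; origin at centre of underside.
- driver: Bystander: screwdriver lying on the bench; origin under it.

How it is judged (in metres and radians):
On the way, in this order (a step that is already met when the one before it is completed fails the run):
1. the scraper block, held in the gripper, is set down upright on the plate (contact force between scraper and station above 0.5 N and contact force between the fingers and scraper above 1 N and angle between scraper's own z axis and vertical below 0.2 rad and z of scraper in the frame of station between 0.03 and 0.046 m), for 0.1 s.
2. every chip has been wiped off the plate and lies in the catch trough (x of chip1 in the frame of station between -0.182 and -0.098 m and y of chip1 in the frame of station between -0.117 and 0.117 m and z of chip1 in the frame of station between 0 and 0.034 m and x of chip2 in the frame of station between -0.182 and -0.098 m and y of chip2 in the frame of station between -0.117 and 0.117 m and z of chip2 in the frame of station between 0 and 0.034 m and x of chip3 in the frame of station between -0.182 and -0.098 m and y of chip3 in the frame of station between -0.117 and 0.117 m and z of chip3 in the frame of station between 0 and 0.034 m and x of chip4 in the frame of station between -0.182 and -0.098 m and y of chip4 in the frame of station between -0.117 and 0.117 m and z of chip4 in the frame of station between 0 and 0.034 m and x of chip5 in the frame of station between -0.182 and -0.098 m and y of chip5 in the frame of station between -0.117 and 0.117 m and z of chip5 in the frame of station between 0 and 0.034 m and x of chip6 in the frame of station between -0.182 and -0.098 m and y of chip6 in the frame of station between -0.117 and 0.117 m and z of chip6 in the frame of station between 0 and 0.034 m), for 0.2 s.
3. the gauge stands by itself, let go, on the plate over one of the coils, centred on it within 12 mm, both legs down and its foot on the coil reading 12 mm, within 2.5 mm ((horizontal distance between gauge and coil1 below 0.012 m or horizontal distance between gauge and coil2 below 0.012 m or horizontal distance between gauge and coil3 below 0.012 m) and value of joint foot between 0.0095 and 0.0145 m and angle between gauge's own z axis and vertical below 0.06 rad and contact force between the fingers and gauge below 0.5 N and z of gauge in the frame of station between 0.036 and 0.044 m and x of gauge in the frame of station between -0.1 and 0.1 m), for 0.4 s.
At the end, for the whole second after the job is handed in: All chips lie in the trough, below plate level; the scraper stands on the blue spot and the gauge on the green one, upright, centred within 25 mm, lengthwise within 20 degrees; all coils lie flat on the tray's floor, none on another or on the walls; everything at rest (all of step 2 and horizontal distance between scraper and mat below 0.025 m and angle between each of scraper, gauge's own z axis and vertical below 0.1 rad and height (world z) of each of scraper, gauge below 0.008 m and angle between the y axis of scraper and the x axis of mat, either way round below 0.35 rad and linear speed of each of scraper, gauge, coil1, coil2, coil3 below 0.03 m/s and horizontal distance between gauge and spot below 0.025 m and angle between the y axis of gauge and the x axis of spot, either way round below 0.35 rad and x of coil1 in the frame of tray between -0.116 and 0.116 m and y of coil1 in the frame of tray between -0.046 and 0.046 m and z of coil1 in the frame of tray between 0.01 and 0.022 m and angle between the z axis of each of coil1, coil2, coil3 and the z axis of tray, either way round below 0.15 rad and x of coil2 in the frame of tray between -0.116 and 0.116 m and y of coil2 in the frame of tray between -0.046 and 0.046 m and z of coil2 in the frame of tray between 0.01 and 0.022 m and x of coil3 in the frame of tray between -0.116 and 0.116 m and y of coil3 in the frame of tray between -0.046 and 0.046 m and z of coil3 in the frame of tray between 0.01 and 0.022 m); the robot touches nothing.
It fails at once if the gripper fingers press on a chip (over 2 N): chips are moved with the scraper only (contact force between the fingers and chip1 above 2 N or contact force between the fingers and chip2 above 2 N or contact force between the fingers and chip3 above 2 N or contact force between the fingers and chip4 above 2 N or contact force between the fingers and chip5 above 2 N or contact force between the fingers and chip6 above 2 N).
It fails at once if a bystander (bottle, jar or screwdriver) is moved more than 20 mm (distance of any of bottle, jar, driver from where it was at the start of the episode above 0.02 m).
Of chip1, chip2, chip3, chip4, chip5, chip6 only 3 to 6 are there at a start; the rules pass over those that are not, and their reading is None.
Of coil1, coil2, coil3 only 2 to 3 are there at a start; the rules pass over those that are not, and their reading is None.
At some moment in a run one of scraper may be knocked a few centimetres aside while the robot is not near it.
Once in a run the grip may slacken for a moment while it holds something.
It also fails if it takes over 210 s, if anything falls off the work surface, if the arm or the gripper's body presses on something with over 40 N, if the wrist force passes 120 N, or if a joint passes its speed limit or range.

### The arm

A 6-joint arm with a two-finger parallel gripper is mounted at the origin on the work surface. World frame = base frame: x ahead of the robot, y to its left, z up, the work surface at z = 0. Lengths are in mm, angles in rad, forces in N, time in s.
With the tool pointing down it reaches from about 350 to 775 mm from the base axis. Payload 7.3 kg.
Tool frame: the origin (TCP) lies at the very end of the fingers, on their centre line; the grasp point (between the pads) lies 19 mm behind it; z points along the fingers, y is the line along which they close (so a half turn about z gives the same grasp; the last joint's range is limited). The gripper opens to 92 mm and grips with 3 to 60 N. Pads are 19 mm wide; open, the fingers measure 130 mm over their backs; the gripper's body (75 mm by 190 mm) begins 47 mm behind the grasp point.
Start: joints at [1.13, 0.342, 1.524, -0, 1.275, -0.146], TCP at [152.523, 502.376, 226.741] pointing down, gripper open.
Joint ranges: [-2.53, 2.53], [-0.77, 2.02], [0.04, 2.7], [-1, 4.14], [0.28, 2.66], [-3.11, 3.11]. Speed limits (rad/s): [2.57, 2.57, 3.14, 3.14, 3.14, 3.14].

### API

Orientations are given as [roll, pitch, yaw] about the fixed x, y, z axes, in that order (R = Rz(yaw) Ry(pitch) Rx(roll)).
In Python, from plant import get_obs, optics, ticket, finder gives the robot as it stands.
- The arm moves only by the tool send_rows, never from a script. Its arguments are lists of equal length, an entry for each row: "offset": the shift along the tool's x, y, z scaled (see below), a list of three; "delta_rot": the turn, a rotation vector about the tool's x, y, z scaled (see below), a list of three. In form: {"offset": [[dx, dy, dz], ...], "delta_rot": [[rx, ry, rz], ...]}. A call has 1 to 8 rows; each row is the pose to reach, as a shift and turn from the pose commanded when the call began, along the tool's axes at that moment, turning the shorter way round; what a row does not reach only later rows make up. The controller multiplies each number of a shift by 120 mm and each number of a turn by 360 degrees. A row lasts 1/8 s, in which the tool goes at most 62.5 mm and 10.7 degrees, less where a joint would pass 70% of its speed; a pose out of reach is approached as far as the arm can. A call with a number of a shift or a turn outside -1 to 1 is refused whole. A call with a gripper value outside its range is refused whole. "grip" is the opening, from 0 (shut) to 1 (fully open), set as the call begins (left out, the last holds). The fingers move at their own pace and stop on an object; the grip force is fixed at half the most. Time passes only in rows, so rows that repeat a pose let the fingers close. It gives the time, the measured TCP pose, the force, the opening and the grip force at its end, in the units of the state.
- get_obs(): the state, without advancing time (a new reading comes with each control period).
- optics.capture(name): name is "scene" or "top" or "wrist"; returns the picture (480x640x3 uint8, red, green, blue); there is no depth.
- optics.get_calibration(name): a dict with "fx", "fy", "cx", "cy" (pixels), "world_from_camera" (4x4, takes a point from camera to world coordinates). Camera axes: x right, y down, z forward; pixel columns grow to the right and rows downward; lengths in mm; the calibration is good to about 2 mm. A picture is of the moment at which its call begins: read the wrist's pose just before it. get_calibration takes no time and is no camera call; for the wrist camera it gives the pose at the moment of the call.
- ticket.close_job(): hands the job in; it is judged then, once.
Trained networks look in the newest picture that a camera, given by its name, has taken for a name from the list of things; names that differ only in an ending like _2 or _b are one class to them, and where a whole thing is asked for, a point or a joint stands for the part that bears it (a point fixed in the world has none). Each returns a list of dicts, best first, with "confidence" (0 to 1); they miss things now and then, are a little off and sometimes report something else, mostly with a low value. They report only what shows in the picture. A call takes as long as a camera call.
- finder.boxes_of(target, camera): "box" ([left, top, right, bottom] in pixels, round what is visible of it).
- finder.silhouettes(target, camera): "region" (480x640 bool, what is visible of it) and "box" ([left, top, right, bottom] in pixels, round what is visible of it).
- finder.pinpoint(target, camera): "uv" ([column, row] in pixels: a listed point, or the origin of a listed thing).
The state is a dict: "time": time; "joint_positions": joint angles; "dq": joint speeds; "tau": joint torques, N m; "tool_pos": TCP position; "tcp_rot": TCP orientation; "contact_force": force on the tool from outside, world axes, zero at the start; "moment": the same for the moment, N m; "grip_width": finger opening in mm; "finger_force": force on a finger pad.
Only numpy, scipy, OpenCV 4.12 (cv2) and the standard library are available. Lean on these libraries where they do the work, as an engineer would, in place of code of your own. Each camera call takes 0.05 s, during which the arm holds its last target. There are 200 camera calls.

## Working session

There is one attempt and no reset: what is moved stays moved. The work goes in short steps, Python scripts to look and compute and a tool call to move; the robot and the scene stay as the last step left them, time stands still between calls to the robot, and variables do not carry over. Pictures are saved under pics/ and viewed, at most 14 in all, crops included, and the job is handed in when it is done.

Besides the shell and the picture viewer there is one more tool, called after "Emit:" as a command line: name --argument value ..., lists and objects as JSON in quotes. send_rows: Moves the arm, as the interface text tells. Its arguments: {"type":"object","properties":{"offset":{"type":"array"},"delta_rot":{"type":"array"},"grip":{"type":"number"}},"required":["offset","delta_rot"]}

```bash
ls; mkdir -p pics
python3 - <<'E'
from plant import get_obs, optics
import cv2,numpy as np
print(get_obs())
for n in("scene","top"):
    im=optics.capture(n); cv2.imwrite(f"pics/{n}0.png",im[:,:,::-1]); c=optics.get_calibration(n); print(n,c["fx"],c["cx"],c["cy"],np.round(c["world_from_camera"],3).tolist())
E
```

```text
pics
{'time': 0.0, 'joint_positions': array([ 1.12998105e+00,  3.42710050e-01,  1.52500613e+00, -1.50184477e-05,
        1.27539174e+00, -1.46012140e-01]), 'dq': array([-4.30987139e-04,  6.63776622e-04,  9.42919112e-04,  3.24623920e-04,
        9.14870845e-04,  2.73772179e-05]), 'tau': array([-2.21997420e-04, -4.31237698e+01, -2.44223481e+01,  7.17388233e-02,
        5.60841768e-02, -1.70287094e-04]), 'tool_pos': array([152.3558154 , 501.98787412, 226.0553379 ]), 'tcp_rot': array([-3.14009142e+00, -2.06253965e-04,  2.84679374e+00]), 'contact_force': array([-0.22151952,  0.16314552,  0.2277828 ]), 'moment': array([ 0.046758  , -0.01607097,  0.04932449]), 'finger_force': 0.0, 'grip_width': 91.72304803613642}
scene 533.8019945102059 312.91212294634175 231.26482299438436 [[0.804, 0.482, -0.348, 970.075], [0.595, -0.659, 0.461, -503.917], [-0.007, -0.577, -0.817, 964.389], [0.0, 0.0, 0.0, 1.0]]
top 492.5245286824809 322.9915413595376 240.35399062909428 [[0.022, -0.987, 0.16, 429.567], [-1.0, -0.024, -0.01, 12.36], [0.014, -0.16, -0.987, 960.853], [0.0, 0.0, 0.0, 1.0]]
```

View pics/top0.png

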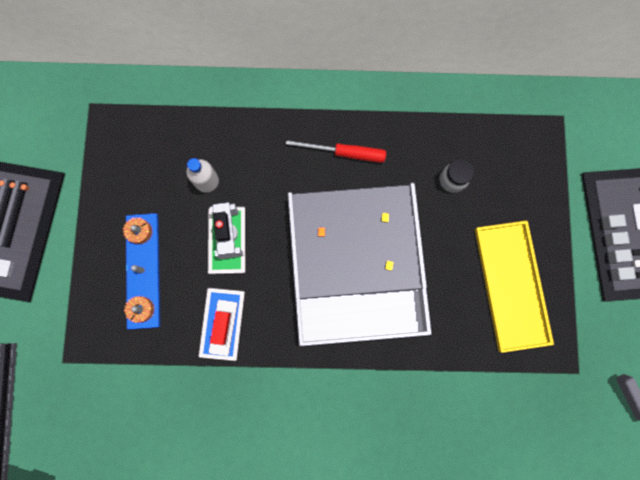

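View pics/scene0.png

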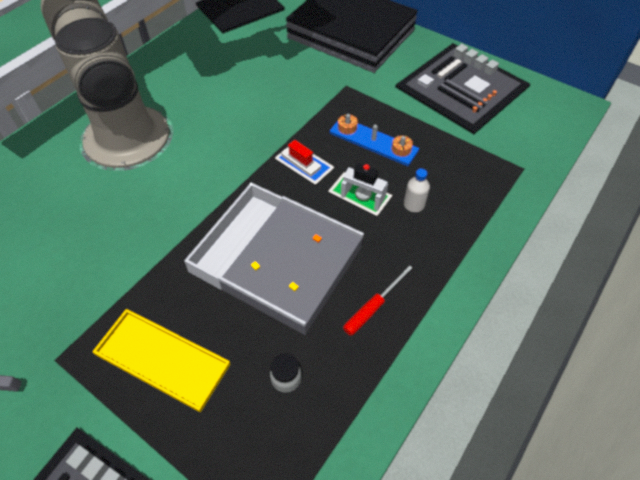

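Three chips (yellow 385,217; yellow 389,266; orange 321,232), two coils (137,230; 138,309), middle spindle empty. The scraper is at (222,328), the gauge at (226,235) and the tray at right. Next I'll fit poses from the silhouettes.

```bash
cat > h.py <<'E'
import numpy as np,cv2
from scipy.optimize import minimize
from scipy.spatial.transform import Rotation as R
from plant import get_obs, optics, ticket, finder
def proj(c,P):
    T=np.linalg.inv(c["world_from_camera"]); p=np.atleast_2d(P)@T[:3,:3].T+T[:3,3]
    return np.c_[c["fx"]*p[:,0]/p[:,2]+c["cx"], c["fy"]*p[:,1]/p[:,2]+c["cy"]]
def ray(c,uv,z):
    uv=np.atleast_2d(uv).astype(float); W=c["world_from_camera"]
    d=np.c_[(uv[:,0]-c["cx"])/c["fx"],(uv[:,1]-c["cy"])/c["fy"],np.ones(len(uv))]@W[:3,:3].T
    return W[:3,3]+d*((z-W[2,3])/d[:,2])[:,None]
def box(x0,x1,y0,y1,z0,z1): return np.array([[x,y,z] for x in(x0,x1) for y in(y0,y1) for z in(z0,z1)],float)
def cyl(r,z0,z1):
    a=np.linspace(0,2*np.pi,24); return np.r_[np.c_[r*np.cos(a),r*np.sin(a),0*a+z0],np.c_[r*np.cos(a),r*np.sin(a),0*a+z1]]
M={'tray':[box(-120,120,-50,50,0,16)],'stand':[box(-110,110,-30,30,0,12)],'mat':[box(-65,65,-35,35,0,0)],'spot':[box(-65,65,-35,35,0,0)],
'scraper':[box(-18,18,-50,50,0,14),box(-12,12,-30,30,14,50)],
'gauge':[box(-23,23,-47,-37,0,50),box(-23,23,37,47,0,50),box(-15,15,-47,47,50,64),box(-12,12,-25,25,64,94),cyl(18,12,18)],
'station':[box(-100,100,-120,120,0,40),box(-100,100,-120,-115,40,50),box(-100,100,115,120,40,50),box(-185,-100,-120,120,0,45)],
'coil':[cyl(24,0,24)],'bottle':[cyl(24,0,110)],'jar':[cyl(28,0,60)]}
def render(c,parts,p,z0=0,shape=(480,640)):
    m=np.zeros(shape,np.uint8); cs,sn=np.cos(p[2]),np.sin(p[2])
    for P in parts:
        W=np.c_[P[:,0]*cs-P[:,1]*sn+p[0],P[:,0]*sn+P[:,1]*cs+p[1],P[:,2]+z0]
        h=cv2.convexHull(np.round(proj(c,W)*16).astype(np.int32)); cv2.fillConvexPoly(m,h,255,cv2.LINE_AA,4)
    return m/255.
def fit(views,parts,p0,z0=0):
    "views: list of (calib, bool mask)"
    def f(p): return sum(np.abs(render(c,parts,p,z0)-m).sum() for c,m in views)
    best=None
    for y in p0[2] if np.ndim(p0[2]) else [p0[2]]:
        s=np.array([[p0[0],p0[1],y]]*4,float); s[1,0]+=15; s[2,1]+=15; s[3,2]+=.3
        r=minimize(f,s[0],method='Nelder-Mead',options=dict(initial_simplex=s,xatol=.1,fatol=.1,maxiter=250))
        r=minimize(f,r.x,method='Nelder-Mead',options=dict(initial_simplex=r.x+np.array([[0,0,0],[5,0,0],[0,5,0],[0,0,.05]]),maxiter=200))
        if best is None or r.fun<best.fun: best=r
    return best.x,best.fun,sum(m.sum() for c,m in views)
E
cat > m1.py <<'E'
from h import *
C={n:optics.get_calibration(n) for n in('top','scene')}
for n in C: optics.capture(n)
for t in ['station','stand','tray','mat','spot','scraper','gauge','bottle','jar','coil1','chip1','chip2','chip3','driver']:
    S={}
    for n in C:
        for s in finder.silhouettes(t,n)[:6]:
            if s['confidence']<.3: continue
            m=s['region']; uv=np.argwhere(m).mean(0)[::-1]
            print(t,n,round(s['confidence'],2),np.round(uv),m.sum(),np.round(ray(C[n],uv,44 if t[:4]=='chip' else 20 if t[:4]=='coil' else 0)[0]))
            S.setdefault(n,m)
    if t in M and S:
        c0=ray(C['top'],np.argwhere(S['top']).mean(0)[::-1],10)[0] if 'top' in S else ray(C['scene'],np.argwhere(S['scene']).mean(0)[::-1],10)[0]
        for k in (list(S),)+tuple([[q] for q in S]):
            x,f,a=fit([(C[q],S[q]) for q in k],M[t],(c0[0],c0[1],[0,.8,1.57,2.35]))
            print('  FIT',t,k,np.round(x,2),round(f),a)
print(get_obs()['time'])
E
python3 m1.py
```

```text
station top 0.84 [357. 265.] 18965 [538. -66.   0.]
station scene 0.93 [275. 256.] 15261 [533. -60.  -0.]
  FIT station ['top', 'scene'] [ 5.8012e+02 -5.9350e+01  1.0000e-01] 1267 34226
  FIT station ['top'] [ 5.8169e+02 -5.7880e+01  1.1000e-01] 825 18965
  FIT station ['scene'] [494.54 -69.11   3.25] 342 15261
stand top 0.87 [143. 271.] 2900 [516. 351.   0.]
stand scene 0.91 [373. 141.] 1495 [515. 352.   0.]
  FIT stand ['top', 'scene'] [518.   350.75   3.24] 1802 4395
  FIT stand ['top'] [5.1796e+02 3.5125e+02 1.0000e-01] 1145 2900
  FIT stand ['scene'] [516.65 348.7    3.24] 628 1495
tray top 0.86 [513. 287.] 6892 [ 502. -371.    0.]
tray scene 0.98 [162. 360.] 6915 [ 506. -368.    0.]
  FIT tray ['top', 'scene'] [ 5.0498e+02 -3.6764e+02  1.6000e-01] 461 13807
  FIT tray ['top'] [ 5.0489e+02 -3.6667e+02  1.7000e-01] 193 6892
  FIT tray ['scene'] [ 505.51 -368.21    3.3 ] 214 6915
mat top 0.85 [220. 320.] 1312 [425. 198.   0.]
mat scene 0.64 [309. 168.] 500 [440. 183.   0.]
  FIT mat ['top', 'scene'] [ 4.1877e+02  1.9349e+02 -8.0000e-02] 2134 1812
  FIT mat ['top'] [ 4.1918e+02  1.
[... 1920 characters left out ...]
0.62 [293. 287.] 42 [ 626. -116.   44.]
chip1 scene 0.59 [255. 266.] 40 [ 534. -123.   44.]
chip1 scene 0.51 [316. 239.] 48 [595.   4.  44.]
chip1 scene 0.51 [347. 126.] 286 [456. 319.  44.]
chip2 scene 0.62 [293. 287.] 42 [ 626. -116.   44.]
chip2 scene 0.59 [255. 266.] 40 [ 534. -123.   44.]
chip2 scene 0.51 [316. 239.] 48 [595.   4.  44.]
chip2 scene 0.51 [347. 126.] 286 [456. 319.  44.]
chip3 scene 0.62 [293. 287.] 42 [ 626. -116.   44.]
chip3 scene 0.59 [255. 266.] 40 [ 534. -123.   44.]
chip3 scene 0.51 [316. 239.] 48 [595.   4.  44.]
chip3 scene 0.51 [347. 126.] 286 [456. 319.  44.]
driver top 0.57 [356. 152.] 665 [769. -61.   0.]
driver scene 0.74 [367. 310.] 746 [761. -51.   0.]
1.6
```

```bash
cat > m2.py <<'E'
from h import *
C=optics.get_calibration('top'); im=cv2.imread('pics/top0.png').astype(int)
def pr(n,uv,z): print(n,np.round(ray(C,uv,z)[:,:2],1).tolist())
pr('mat',[(208,290),(244,292),(236,359),(199,357)],0)
pr('spot',[(209,207),(245,208),(245,272),(208,272)],0)
pr('st lips far',[(291,193),(413,185)],50); pr('trough near',[(299,344),(429,335)],45); pr('plate/trough line',[(300,297),(415,290)],40)
# refined fits with colour masks
B,G,Rr=im[...,0],im[...,1],im[...,2]
def boxm(m,x0,x1,y0,y1):
    o=np.zeros_like(m); o[y0:y1,x0:x1]=m[y0:y1,x0:x1]; return o
def fill(m):
    cs,_=cv2.findContours(m.astype(np.uint8),cv2.RETR_EXTERNAL,cv2.CHAIN_APPROX_NONE); o=np.zeros(m.shape,np.uint8)
    cv2.fillPoly(o,[cv2.convexHull(np.concatenate(cs))],1); return o>0
br=np.maximum(np.maximum(B,G),Rr)>60
for n,b,c0 in (('mat',(190,255,282,366),(419,195,0)),('stand',(115,170,205,335),(518,351,.1)),('spot',(206,250,206,280),(581,190,0))):
    m=boxm(br,*b)
    if n!='spot': m=fill(m)
    print(n,fit([(C,m)],M[n],c0))
m=fill(boxm(br,284,434,178,350)); print('station',fit([(C,m)],M['station'],(575,-60,.08)))
for n,b in (('y1',(375,395,207,227)),('y2',(380,398,257,276)),('o',(312,330,222,242))):
    m=boxm((Rr-B>60),*b); uv=np.argwhere(m).mean(0)[::-1]; pr(n,uv,45)
E
python3 m2.py
```

```text
mat [[482.7, 223.4], [480.5, 153.6], [353.6, 162.6], [355.8, 232.9]]
spot [[647.4, 231.2], [647.2, 159.5], [519.4, 153.5], [517.7, 225.4]]
st lips far [[667.3, 66.0], [689.0, -166.6]]
trough near [[386.2, 42.5], [407.4, -195.0]]
plate/trough line [[471.5, 43.4], [489.4, -170.9]]
mat (array([ 4.17181774e+02,  1.96324395e+02, -6.84432698e-02]), np.float64(688.6705882352941), np.int64(3357))
stand (array([5.17619965e+02, 3.51182444e+02, 8.87428088e-02]), np.float64(404.4588235294118), np.int64(4408))
spot (array([5.82736670e+02, 1.93880700e+02, 3.42068738e-02]), np.float64(491.8274509803921), np.int64(2361))
station (array([ 5.79480368e+02, -5.71538208e+01,  1.07108556e-01]), np.float64(926.0039215686274), np.int64(20744))
y1 [[626.0, -113.5]]
y2 [[534.1, -121.5]]
o [[595.2, 7.3]]
```

```bash
cat > plan.py <<'E'
import sys; from h import *
# usage: plan.py "x,y,z,yaw" ... ; prints the offsets (tool units) for one call per waypoint (or split)
o=get_obs(); p=o['tool_pos'].copy(); rot=R.from_euler('xyz',o['tcp_rot'])
print('now',np.round(p,1),np.round(o['tcp_rot'],3),'w',round(o['grip_width'],1),'F',np.round(o['contact_force'],1),'ff',round(o['finger_force'],1),'t',round(o['time'],1),'q6',round(o['joint_positions'][5],2))
for a in sys.argv[1:]:
    w=np.array([float(v) for v in a.split(',')]); tr=R.from_euler('xyz',[np.pi,0,w[3]])
    k=1
    while True:
        d=rot.inv().apply((w[:3]-p)/k)/120
        if np.abs(d).max()<=1: break
        k+=1
    rv=(rot.inv()*tr).as_rotvec()/(2*np.pi)
    for i in range(k):
        q=p+(w[:3]-p)/(k-i); r2=R.from_rotvec((rot*R.from_rotvec(rv*2*np.pi*(i+1)/k)*rot.inv()).as_rotvec()*0) if 0 else None
        d=rot.inv().apply(q-p)/120
        dr=(rot.inv()*tr).as_rotvec()/(2*np.pi) if i==0 else np.zeros(3)
        print('  ',np.round(d,3).tolist(),np.round(dr,4).tolist(),'mm',round(np.linalg.norm(q-p)),'deg',round(np.abs(dr).max()*360))
        p=q; rot=tr
E
python3 plan.py 413,189,190,3.02
```

```text
now [152.5 502.4 226.7] [3.141 0.    2.847] w 91.6 F [ 0.   0.2 -0.1] ff 0.0 t 1.6 q6 -0.15
   [-0.945, -0.623, 0.102] [0.0, 0.0, -0.0276] mm 136 deg 10
   [-0.824, -0.776, 0.102] [0.0, 0.0, 0.0] mm 136 deg 0
   [-0.824, -0.776, 0.102] [0.0, 0.0, 0.0] mm 136 deg 0
```

Emit:
send_rows --offset '[[-0.945,-0.623,0.102],[-0.945,-0.623,0.102],[-0.945,-0.623,0.102]]' --delta_rot '[[0,0,-0.0276],[0,0,-0.0276],[0,0,-0.0276]]' --grip 1

```text
time: 1.98
tool_pos: [240.7, 395.6, 214.3]
tcp_rot: [-3.141, 0.0, 3.017]
contact_force: [0.5, 0.7, -0.6]
grip_width: 92.1
finger_force: 0.0
```

Emit:
send_rows --offset '[[-0.824,-0.776,0.102],[-0.824,-0.776,0.102],[-0.824,-0.776,0.102]]' --delta_rot '[[0,0,0],[0,0,0],[0,0,0]]'

```text
time: 2.35
tool_pos: [327.9, 291.7, 202.2]
tcp_rot: [-3.142, 0.0, 3.016]
contact_force: [-0.1, 0.1, -0.3]
grip_width: 92.2
finger_force: 0.0
```

Emit:
send_rows --offset '[[-0.824,-0.776,0.102],[-0.824,-0.776,0.102],[-0.824,-0.776,0.102],[-0.824,-0.776,0.102]]' --delta_rot '[[0,0,0],[0,0,0],[0,0,0],[0,0,0]]'

```text
time: 2.85
tool_pos: [412.9, 189.7, 190.0]
tcp_rot: [3.141, -0.001, 3.019]
contact_force: [-1.0, -0.1, -0.4]
grip_width: 92.0
finger_force: 0.0
```

Works nicely. Wrist look.

```bash
cat > wl.py <<'E'
import sys; from h import *
n=sys.argv[1]; C=optics.get_calibration('wrist'); im=optics.capture('wrist'); cv2.imwrite(f'pics/{n}.png',im[:,:,::-1]); np.savez(f'pics/{n}.npz',**C)
print(np.round(C['world_from_camera'],2).tolist(),C['fx'])
for t in sys.argv[2:]:
    for s in finder.silhouettes(t,'wrist')[:2]:
        m=s['region']; uv=np.argwhere(m).mean(0)[::-1]; p=ray(C,uv,5)[0]
        f=fit([(C,m)],M[t],(p[0],p[1],[0,.8,1.57,2.35])) if t in M else None
        print(t,round(s['confidence'],2),np.round(uv),m.sum(),s['box'],np.round(p),f)
E
python3 wl.py w1 scraper mat
```

```text
[[0.12, 0.95, 0.27, 340.06], [0.99, -0.12, -0.03, 199.19], [-0.0, 0.28, -0.96, 347.42], [0.0, 0.0, 0.0, 1.0]] 418.9233993191616
mat 0.72 [328. 210.] 7248 [275.6, 131.2, 368.1, 287.4] [418. 198.   5.] (array([ 4.21029798e+02,  1.93794609e+02, -7.34629651e-02]), np.float64(5567.929411764706), np.int64(7248))
```

View pics/w1.png

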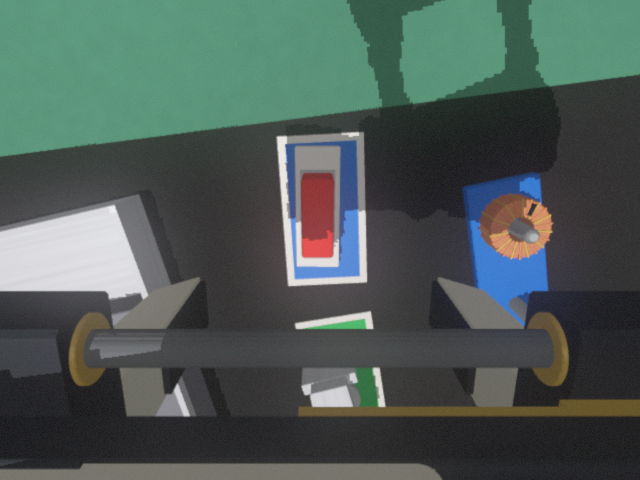

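The scraper foot's corners are about (296,147), (339,147), (338,264) and (298,266), inside the mat border (278,136)–(367,283). I'll convert those to world positions.

```bash
python3 - <<'E'
from h import *
C=dict(np.load('pics/w1.npz'))
for n,uv,z in(('foot',[(296,147),(339,147),(338,264),(297,266)],14),('handle',[(303,173),(333,173),(333,256),(303,256)],50),('mat',[(278,136),(363,132),(367,282),(290,285)],0)):
    P=ray(C,uv,z)[:,:2]; print(n,np.round(P,1).tolist(),P.mean(0)); a=(P[0]+P[1]-P[2]-P[3]); print(np.arctan2(-a[1],-a[0]))
E
python3 plan.py 413,191,60,3.05 413,191,19,3.05
```

```text
foot [[362.7, 178.7], [366.8, 212.0], [463.2, 200.6], [460.8, 166.0]] [413.38895551 189.34120348]
-0.12330141629528021
handle [[378.8, 183.4], [381.4, 204.5], [443.2, 197.5], [440.4, 175.1]] [410.93573946 190.10100168]
-0.12284755256055076
mat [[353.2, 164.6], [358.5, 233.1], [488.5, 224.5], [483.0, 155.9]] [420.81575386 194.52424991]
-0.06623573697881825
now [412.1 190.6 190.2] [ 3.141 -0.     3.022] w 91.7 F [0.3 0.9 0.7] ff 0.0 t 3.0 q6 -1.19
   [-0.003, 0.002, 0.542] [0.0001, -0.0, -0.0044] mm 65 deg 2
   [-0.003, 0.002, 0.542] [0.0, 0.0, 0.0] mm 65 deg 0
   [0.0, -0.0, 0.342] [0.0, 0.0, 0.0] mm 41 deg 0
```

Emit:
send_rows --offset '[[0,0,0.5],[0,0,1],[0,0,1]]' --delta_rot '[[0,0,0],[0,0,0],[0,0,0]]'

```text
time: 3.38
tool_pos: [409.4, 189.4, 67.3]
tcp_rot: [-3.138, -0.009, 3.022]
contact_force: [-1.0, 0.7, 0.4]
grip_width: 92.0
finger_force: 0.0
```

Emit:
send_rows --offset '[[0,0,0.25],[0,0,0.42],[0,0,0.42],[0,0,0.42]]' --delta_rot '[[0,0,0],[0,0,0],[0,0,0],[0,0,0]]'

```text
time: 3.88
tool_pos: [414.3, 189.9, 21.6]
tcp_rot: [3.14, 0.003, 3.021]
contact_force: [-0.6, -0.5, -0.0]
grip_width: 91.5
finger_force: 0.0
```

Emit:
send_rows --offset '[[0,0,0],[0,0,0],[0,0,0],[0,0,0],[0,0,0],[0,0,0],[0,0,0],[0,0,0]]' --delta_rot '[[0,0,0],[0,0,0],[0,0,0],[0,0,0],[0,0,0],[0,0,0],[0,0,0],[0,0,0]]' --grip 0

```text
time: 4.88
tool_pos: [413.0, 189.1, 19.6]
tcp_rot: [3.142, -0.0, 3.02]
contact_force: [0.4, 1.1, 0.0]
grip_width: 23.6
finger_force: 30.0
```

Emit:
send_rows --offset '[[0,0,-0.3],[0,0,-0.7],[0,0,-1],[0,0,-1]]' --delta_rot '[[0,0,0],[0,0,0],[0,0,0],[0,0,0]]'

```text
time: 5.38
tool_pos: [414.5, 189.5, 141.9]
tcp_rot: [3.139, 0.005, 3.02]
contact_force: [-0.2, -0.1, -1.7]
grip_width: 23.9
finger_force: 30.0
```

```bash
cat > st.py <<'E'
import numpy as np
def S(x,y,c=(579.7,-58.5),a=.095): return c[0]+x*np.cos(a)-y*np.sin(a), c[1]+x*np.sin(a)+y*np.cos(a)
E
python3 -c "
from st import *
for q in((70,58),(-96,58),(70,-58),(-96,-58)): print(q,np.round(S(*q),1))"
python3 plan.py 644,6,142,1.666 644,6,90,1.666
```

```text
(70, 58) [643.9   5.9]
(-96, 58) [478.6  -9.9]
(70, -58) [ 654.9 -109.6]
(-96, -58) [ 489.6 -125.3]
now [414.5 189.5 141.9] [3.139 0.005 3.02 ] w 23.9 F [-0.2 -0.1 -1.7] ff 30.0 t 5.4 q6 -1.19
   [-0.694, -0.429, 0.002] [0.0009, 0.0005, 0.2155] mm 98 deg 78
   [-0.568, 0.586, -0.0] [0.0, 0.0, 0.0] mm 98 deg 0
   [-0.568, 0.586, -0.0] [0.0, 0.0, 0.0] mm 98 deg 0
   [0.0, -0.0, 0.433] [0.0, 0.0, 0.0] mm 52 deg 0
```

Emit:
send_rows --offset '[[-0.2,-0.12,0],[-0.4,-0.25,0],[-0.6,-0.37,0],[-0.694,-0.429,0],[-0.694,-0.429,0],[-0.694,-0.429,0],[-0.694,-0.429,0],[-0.694,-0.429,0]]' --delta_rot '[[0,0,0.03],[0,0,0.06],[0,0,0.09],[0,0,0.12],[0,0,0.15],[0,0,0.18],[0,0,0.205],[0,0,0.2155]]'

```text
time: 6.38
tool_pos: [488.5, 127.7, 137.7]
tcp_rot: [-3.138, -0.0, 1.663]
contact_force: [1.2, -0.2, -0.8]
grip_width: 24.2
finger_force: 30.0
```

Emit:
send_rows --offset '[[-0.2,0.2,0],[-0.568,0.586,0],[-0.568,0.586,0]]' --delta_rot '[[0,0,0],[0,0,0],[0,0,0]]'

```text
time: 6.75
tool_pos: [567.8, 64.2, 137.4]
tcp_rot: [-3.141, 0.0, 1.663]
contact_force: [-0.7, -0.7, -1.5]
grip_width: 23.9
finger_force: 30.0
```

Emit:
send_rows --offset '[[-0.3,0.3,0],[-0.568,0.586,0],[-0.568,0.586,0.2],[-0.568,0.586,0.433],[-0.568,0.586,0.433]]' --delta_rot '[[0,0,0],[0,0,0],[0,0,0],[0,0,0],[0,0,0]]'

```text
time: 7.38
tool_pos: [639.5, 6.3, 83.8]
tcp_rot: [-3.134, -0.002, 1.666]
contact_force: [0.6, -0.1, -1.8]
grip_width: 23.9
finger_force: 30.0
```

```bash
python3 wl.py w2; python3 plan.py 644,6,59,1.666
python3 - <<'E'
from h import *
im=optics.capture('top'); cv2.imwrite('pics/top1.png',im[:,:,::-1])
E
```

```text
[[1.0, 0.09, 0.02, 634.74], [0.1, -0.96, -0.28, 80.84], [-0.01, 0.28, -0.96, 241.32], [0.0, 0.0, 0.0, 1.0]] 418.9233993191616
now [641.    6.2  85.9] [-3.137e+00 -1.000e-03  1.667e+00] w 23.8 F [ 0.1 -0.1 -1. ] ff 30.0 t 7.4 q6 -0.21
   [-0.005, 0.026, 0.224] [-0.0007, -0.0002, 0.0001] mm 27 deg 0
```

View pics/w2.png

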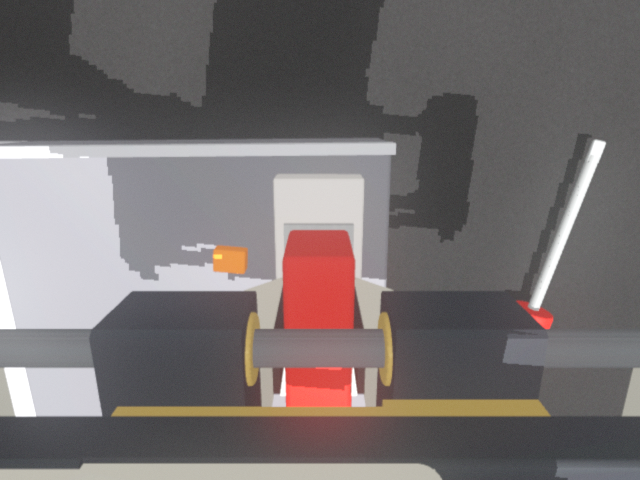

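The orange chip is at (230,259), the lip runs along rows 140–156, and the lip's far corner is near (392,146). I'll check the station pose against that corner.

Run:
```python
from h import *; from st import *
C=dict(np.load('pics/w2.npz'))
print('lip outer',ray(C,[(392,139),(100,143)],50)[:,:2],'lip inner top',ray(C,[(392,154),(100,158)],50)[:,:2])
print('model far outer/inner corner',S(100,120),S(100,115),'model at x=-20',S(-40,120))
print('scraper end (z80)',ray(C,[(277,176),(361,176)],80)[:,:2],'chip',ray(C,[(230,262)],46))
```

```text
lip outer [[666.96745221  73.19822595]
 [536.89104743  58.94674237]] lip inner top [[667.91205219  66.66934891]
 [536.56874434  52.2263166 ]]
model far outer/inner corner (np.float64(667.8662290393777), np.float64(70.44462399408516)) (np.float64(668.3405148825505), np.float64(65.46716953030892)) model at x=-20 (np.float64(528.4975040536434), np.float64(57.16462038524713))
scraper end (z80) [[619.83266871  56.3593338 ]
 [652.04465563  59.47386966]] chip [[596.40180834   6.42392017  46.        ]]
```

Emit:
send_rows --offset '[[-0.005,0.026,0.1],[-0.005,0.026,0.2],[-0.005,0.026,0.22],[-0.005,0.026,0.226],[-0.005,0.026,0.226],[-0.005,0.026,0.226]]' --delta_rot '[[0,0,0],[0,0,0],[0,0,0],[0,0,0],[0,0,0],[0,0,0]]'

```text
time: 8.22
tool_pos: [645.9, 5.3, 60.9]
tcp_rot: [3.141, 0.0, 1.666]
contact_force: [0.2, -0.3, -1.4]
grip_width: 24.1
finger_force: 30.0
```

Emit:
send_rows --offset '[[0,0,0.008],[0,0,0.016],[0,0,0.016],[0,0,0.016]]' --delta_rot '[[0,0,0],[0,0,0],[0,0,0],[0,0,0]]'

```text
time: 8.72
tool_pos: [645.8, 5.3, 59.6]
tcp_rot: [3.141, 0.0, 1.666]
contact_force: [-2.0, -0.4, 6.0]
grip_width: 23.8
finger_force: 30.0
```

Emit:
send_rows --offset '[[0,-0.1,0],[0,-0.2,0],[0,-0.3,0],[0,-0.4,0],[0,-0.5,0],[0,-0.6,0],[0,-0.7,0],[0,-0.8,0]]' --delta_rot '[[0,0,0],[0,0,0],[0,0,0],[0,0,0],[0,0,0],[0,0,0],[0,0,0],[0,0,0]]'

```text
time: 9.72
tool_pos: [551.0, -4.1, 59.6]
tcp_rot: [3.138, 0.001, 1.666]
contact_force: [4.1, 0.3, 6.4]
grip_width: 23.7
finger_force: 30.0
```

Emit:
send_rows --offset '[[0,-0.1,0],[0,-0.2,0],[0,-0.3,0],[0,-0.4,0],[0,-0.5,0],[0,-0.58,0],[0,-0.6,0],[0,-0.6,0]]' --delta_rot '[[0,0,0],[0,0,0],[0,0,0],[0,0,0],[0,0,0],[0,0,0],[0,0,0],[0,0,0]]'

```text
time: 10.72
tool_pos: [479.1, -10.9, 59.5]
tcp_rot: [3.139, 0.001, 1.666]
contact_force: [2.0, 1.2, 8.5]
grip_width: 23.9
finger_force: 30.0
```

```bash
python3 wl.py w3; python3 plan.py 480,-10,110,1.666 655,-108,110,1.666 655,-108,61,1.666
```

```text
[[1.0, 0.09, 0.03, 472.57], [0.09, -0.96, -0.28, 63.82], [0.0, 0.28, -0.96, 216.9], [0.0, 0.0, 0.0, 1.0]] 418.9233993191616
now [479.1 -10.9  59.5] [3.139e+00 1.000e-03 1.666e+00] w 23.9 F [ 1.6 -1.1  8.5] ff 30.0 t 10.8 q6 -0.28
   [0.007, 0.009, -0.42] [0.0004, 0.0001, 0.0] mm 50 deg 0
   [-0.476, 0.687, 0.0] [0.0, 0.0, 0.0] mm 100 deg 0
   [-0.476, 0.687, 0.0] [0.0, 0.0, 0.0] mm 100 deg 0
   [0.0, -0.0, 0.408] [0.0, 0.0, 0.0] mm 49 deg 0
```

View pics/w3.png

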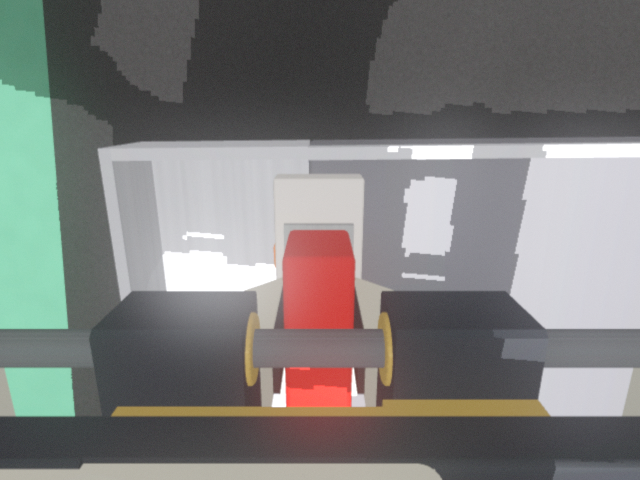

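A sliver of orange shows at (274,255), just past the scraper's front, so the chip is in or at the trough. I'll lift, go to stroke two, and check.

Emit:
send_rows --offset '[[0,0,-0.2],[0,0,-0.42],[0,0,-0.42]]' --delta_rot '[[0,0,0],[0,0,0],[0,0,0]]'

```text
time: 11.15
tool_pos: [478.4, -10.8, 109.8]
tcp_rot: [3.14, 0.0, 1.666]
contact_force: [0.7, 1.1, -1.7]
grip_width: 24.0
finger_force: 30.0
```

Emit:
send_rows --offset '[[-0.2,0.3,0],[-0.476,0.69,0],[-0.476,0.69,0]]' --delta_rot '[[0,0,0],[0,0,0],[0,0,0]]'

```text
time: 11.52
tool_pos: [567.8, -61.5, 106.8]
tcp_rot: [-3.141, 0.0, 1.664]
contact_force: [-0.9, 1.0, -2.3]
grip_width: 23.9
finger_force: 30.0
```

Emit:
send_rows --offset '[[-0.2,0.3,0],[-0.476,0.69,0],[-0.476,0.69,0],[-0.476,0.69,0]]' --delta_rot '[[0,0,0],[0,0,0],[0,0,0],[0,0,0]]'

```text
time: 12.02
tool_pos: [652.1, -107.8, 107.0]
tcp_rot: [-3.137, -0.002, 1.666]
contact_force: [-0.0, -0.0, -1.3]
grip_width: 23.6
finger_force: 30.0
```

```bash
cat > chips.py <<'E'
from h import *; from st import *
for n in('top','scene'):
    im=optics.capture(n); C=optics.get_calibration(n); hsv=cv2.cvtColor(im,cv2.COLOR_RGB2HSV)
    roi=render(C,[M['station'][0],M['station'][3]],(579.7,-58.5,.095))>.5
    m=((hsv[...,1]>110)&(hsv[...,2]>90)&(hsv[...,0]<40)&roi).astype(np.uint8)
    k,l,s,c=cv2.connectedComponentsWithStats(m)
    for i in range(1,k):
        if s[i,4]<5: continue
        o=[]
        for z in(45,10):
            p=ray(C,c[i],z)[0]; d=p[:2]-np.array([579.7,-58.5]); a=.095; o.append([round(d[0]*np.cos(a)+d[1]*np.sin(a)),round(-d[0]*np.sin(a)+d[1]*np.cos(a))])
        print(n,np.round(c[i]),s[i,4],hsv[l==i].mean(0).round(),'plate z',o[0],'trough z',o[1])
E
python3 chips.py; python3 plan.py 655,-108,60.8,1.666
```

```text
scene [328. 248.] 49 [ 20. 157. 116.] plate z [55, 52] trough z [43, 72]
scene [288. 259.] 14 [ 20. 131. 112.] plate z [-2, -12] trough z [-15, 6]
scene [255. 265.] 59 [ 26. 220. 231.] plate z [-52, -59] trough z [-67, -43]
scene [303. 261.] 6 [  1. 200. 111.] plate z [27, -1] trough z [14, 17]
scene [299. 278.] 240 [  1. 226. 174.] plate z [41, -39] trough z [30, -22]
scene [317. 273.] 17 [ 21. 136. 120.] plate z [65, -10] trough z [55, 8]
now [ 652.5 -107.6  108.3] [-3.139e+00 -1.000e-03  1.667e+00] w 23.8 F [ 0.4 -0.2 -1.7] ff 30.0 t 12.1 q6 -0.38
   [-0.006, 0.021, 0.396] [-0.0004, -0.0002, 0.0001] mm 48 deg 0
```

Emit:
send_rows --offset '[[-0.006,0.08,0],[-0.006,0.08,0.1],[-0.006,0.08,0.25],[-0.006,0.08,0.35],[-0.006,0.08,0.4],[-0.006,0.08,0.41],[-0.006,0.08,0.41],[-0.006,0.08,0.41]]' --delta_rot '[[0,0,0],[0,0,0],[0,0,0],[0,0,0],[0,0,0],[0,0,0],[0,0,0],[0,0,0]]'

```text
time: 13.12
tool_pos: [664.0, -108.5, 60.0]
tcp_rot: [3.141, 0.0, 1.666]
contact_force: [-0.2, -0.7, -1.2]
grip_width: 23.6
finger_force: 30.0
```

Emit:
send_rows --offset '[[0,0,0.008],[0,0,0.014],[0,0,0.014]]' --delta_rot '[[0,0,0],[0,0,0],[0,0,0]]'

```text
time: 13.5
tool_pos: [664.1, -108.5, 59.6]
tcp_rot: [3.14, 0.0, 1.666]
contact_force: [-2.4, 0.1, 6.0]
grip_width: 24.3
finger_force: 30.0
```

Emit:
send_rows --offset '[[0,-0.1,0],[0,-0.2,0],[0,-0.3,0],[0,-0.4,0],[0,-0.5,0],[0,-0.6,0],[0,-0.7,0],[0,-0.8,0]]' --delta_rot '[[0,0,0],[0,0,0],[0,0,0],[0,0,0],[0,0,0],[0,0,0],[0,0,0],[0,0,0]]'

```text
time: 14.5
tool_pos: [569.6, -118.1, 59.6]
tcp_rot: [3.137, 0.002, 1.666]
contact_force: [3.2, 0.5, 6.3]
grip_width: 23.9
finger_force: 30.0
```

Emit:
send_rows --offset '[[0,-0.1,0],[0,-0.2,0],[0,-0.3,0],[0,-0.4,0],[0,-0.5,0],[0,-0.6,0],[0,-0.67,0],[0,-0.67,0]]' --delta_rot '[[0,0,0],[0,0,0],[0,0,0],[0,0,0],[0,0,0],[0,0,0],[0,0,0],[0,0,0]]'

```text
time: 15.5
tool_pos: [488.8, -125.9, 59.5]
tcp_rot: [3.139, 0.002, 1.666]
contact_force: [-0.1, -0.9, 10.0]
grip_width: 23.8
finger_force: 30.0
```

Emit:
send_rows --offset '[[0,0,-0.2],[0,0,-0.7],[0,0,-0.7]]' --delta_rot '[[0,0,0],[0,0,0],[0,0,0]]'

```text
time: 15.88
tool_pos: [490.2, -126.2, 145.8]
tcp_rot: [3.135, 0.004, 1.666]
contact_force: [0.1, 0.0, -1.1]
grip_width: 23.7
finger_force: 30.0
```

```bash
python3 chips.py; python3 plan.py 418,192,141,3.07
```

```text
top [326. 304.] 21 [ 11. 162. 236.] plate z [-115, 64] trough z [-114, 63]
scene [246. 198.] 52 [ 21. 159. 120.] plate z [-169, 75] trough z [-188, 96]
scene [234. 221.] 18 [ 20. 141. 120.] plate z [-154, 9] trough z [-173, 28]
scene [223. 231.] 238 [  1. 225. 173.] plate z [-159, -24] trough z [-178, -6]
scene [223. 258.] 38 [ 27. 214. 243.] plate z [-117, -78] trough z [-135, -63]
scene [232. 261.] 21 [ 24. 191. 145.] plate z [-98, -75] trough z [-115, -60]
now [ 487.6 -125.1  141.9] [-3.141 -0.     1.666] w 23.6 F [-0.  -0.5 -1.8] ff 30.0 t 16.0 q6 -0.5
   [0.895, -0.109, 0.003] [-0.0, -0.0, -0.2234] mm 108 deg 80
   [0.256, 0.865, 0.002] [0.0, 0.0, 0.0] mm 108 deg 0
   [0.256, 0.865, 0.002] [0.0, 0.0, 0.0] mm 108 deg 0
```

Emit:
send_rows --offset '[[0.2,-0.02,0],[0.4,-0.05,0],[0.6,-0.08,0],[0.8,-0.1,0],[0.895,-0.11,0],[0.895,-0.11,0],[0.895,-0.11,0],[0.895,-0.11,0]]' --delta_rot '[[0,0,-0.03],[0,0,-0.06],[0,0,-0.09],[0,0,-0.12],[0,0,-0.15],[0,0,-0.18],[0,0,-0.21],[0,0,-0.2234]]'

```text
time: 16.98
tool_pos: [463.3, -19.3, 140.1]
tcp_rot: [3.141, -0.004, 3.074]
contact_force: [0.1, -0.0, -1.8]
grip_width: 23.6
finger_force: 30.0
```

Emit:
send_rows --offset '[[0.1,0.35,0],[0.2,0.7,0],[0.256,0.865,0],[0.256,0.865,0]]' --delta_rot '[[0,0,0],[0,0,0],[0,0,0],[0,0,0]]'

```text
time: 17.48
tool_pos: [439.9, 87.1, 140.5]
tcp_rot: [-3.141, -0.004, 3.072]
contact_force: [-0.1, 0.8, -1.8]
grip_width: 24.0
finger_force: 30.0
```

Emit:
send_rows --offset '[[0.1,0.35,0],[0.2,0.7,0],[0.256,0.865,0],[0.256,0.865,0]]' --delta_rot '[[0,0,0],[0,0,0],[0,0,0],[0,0,0]]'

```text
time: 17.98
tool_pos: [417.8, 191.9, 141.1]
tcp_rot: [-3.141, -0.002, 3.072]
contact_force: [-0.3, -0.5, -1.4]
grip_width: 23.3
finger_force: 30.0
```

```bash
python3 chips.py; python3 plan.py 419.5,194.5,100,3.07 419.5,194.5,21,3.07
python3 - <<'E'
from h import *
a=optics.capture('top')[170:360,270:440,::-1]; b=optics.capture('scene')[150:350,160:380,::-1]
cv2.imwrite('pics/c1.png',np.hstack([cv2.resize(a,(400,447),interpolation=2),cv2.resize(b,(400,447),interpolation=2)]))
E
```

```text
top [390. 299.] 17 [ 28. 157. 249.] plate z [-114, -55] trough z [-113, -60]
top [326. 304.] 19 [ 17. 160. 253.] plate z [-115, 64] trough z [-114, 64]
top [391. 311.] 38 [ 29. 157. 253.] plate z [-136, -55] trough z [-136, -60]
scene [264. 220.] 21 [ 13. 182. 226.] plate z [-100, 45] trough z [-117, 65]
scene [223. 258.] 39 [ 27. 214. 243.] plate z [-117, -78] trough z [-135, -63]
scene [231. 261.] 23 [ 26. 194. 228.] plate z [-99, -75] trough z [-116, -59]
now [418.3 190.9 141.4] [-3.141e+00 -1.000e-03  3.070e+00] w 23.9 F [-0.2 -0.2 -0.9] ff 30.0 t 18.1 q6 -1.24
   [-0.008, 0.031, 0.345] [-0.0001, -0.0002, -0.0] mm 42 deg 0
   [-0.0, -0.0, 0.658] [0.0, 0.0, 0.0] mm 79 deg 0
```

View pics/c1.png

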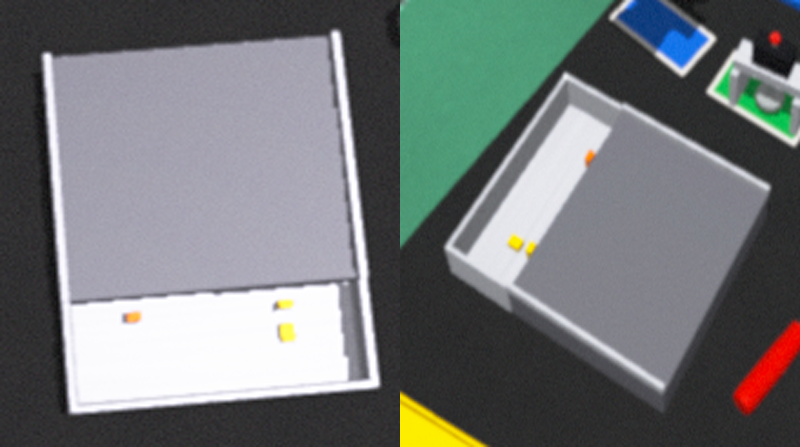

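The plate is clean, with one orange and two yellow chips on the trough floor. Now I'll park the scraper.

Emit:
send_rows --offset '[[-0.008,0.025,0.3],[-0.008,0.025,0.6],[-0.008,0.025,0.8],[-0.008,0.025,0.8]]' --delta_rot '[[0,0,0],[0,0,0],[0,0,0],[0,0,0]]'

```text
time: 18.68
tool_pos: [418.7, 193.6, 44.8]
tcp_rot: [-3.14, -0.004, 3.069]
contact_force: [-0.4, 0.3, -0.9]
grip_width: 23.6
finger_force: 30.0
```

Emit:
send_rows --offset '[[0,0,0.1],[0,0,0.17],[0,0,0.2],[0,0,0.207],[0,0,0.207]]' --delta_rot '[[0,0,0],[0,0,0],[0,0,0],[0,0,0],[0,0,0]]'

```text
time: 19.3
tool_pos: [419.7, 194.9, 21.5]
tcp_rot: [3.141, 0.0, 3.07]
contact_force: [0.2, 0.2, -1.8]
grip_width: 24.2
finger_force: 30.0
```

```bash
python3 plan.py
```

```text
now [419.7 194.9  21.5] [3.141 0.    3.07 ] w 24.2 F [ 0.2  0.2 -1.8] ff 30.0 t 19.3 q6 -1.23
```

Release 1.5 mm lower, rise, and head for the near coil (443,346).

Emit:
send_rows --offset '[[0,0,0.012],[0,0,0.016],[0,0,0.016]]' --delta_rot '[[0,0,0],[0,0,0],[0,0,0]]'

```text
time: 19.68
tool_pos: [419.6, 194.8, 19.5]
tcp_rot: [3.141, 0.0, 3.07]
contact_force: [-0.3, -0.7, 0.4]
grip_width: 23.8
finger_force: 30.0
```

Emit:
send_rows --offset '[[0,0,0],[0,0,0],[0,0,0],[0,0,0],[0,0,0],[0,0,0]]' --delta_rot '[[0,0,0],[0,0,0],[0,0,0],[0,0,0],[0,0,0],[0,0,0]]' --grip 1

```text
time: 20.42
tool_pos: [419.6, 194.8, 19.4]
tcp_rot: [3.142, 0.0, 3.07]
contact_force: [-0.1, -0.5, 0.2]
grip_width: 78.5
finger_force: 0.0
```

Emit:
send_rows --offset '[[0,0,-0.3],[0,0,-0.7],[0,0,-1],[0,0,-1]]' --delta_rot '[[0,0,0],[0,0,0],[0,0,0],[0,0,0]]'

```text
time: 20.92
tool_pos: [421.2, 195.3, 141.9]
tcp_rot: [3.139, 0.006, 3.07]
contact_force: [0.5, -0.2, -0.2]
grip_width: 92.0
finger_force: 0.0
```

```bash
python3 plan.py 443,346,190,3.24
```

```text
now [421.2 195.3 141.9] [3.139 0.006 3.07 ] w 92.0 F [ 0.5 -0.2 -0.2] ff 0.0 t 20.9 q6 -1.23
   [-0.047, 0.633, -0.199] [0.0003, 0.0009, -0.0271] mm 80 deg 10
   [-0.152, 0.616, -0.201] [0.0, 0.0, 0.0] mm 80 deg 0
```

Emit:
send_rows --offset '[[-0.047,0.633,-0.2],[-0.047,0.633,-0.2],[-0.047,0.633,-0.2]]' --delta_rot '[[0,0,-0.0271],[0,0,-0.0271],[0,0,-0.0271]]'

```text
time: 21.3
tool_pos: [430.1, 270.6, 162.3]
tcp_rot: [-3.141, -0.001, -3.042]
contact_force: [-0.8, -0.8, 0.3]
grip_width: 92.0
finger_force: 0.0
```

Emit:
send_rows --offset '[[-0.152,0.616,-0.2],[-0.152,0.616,-0.2],[-0.152,0.616,-0.2],[-0.152,0.616,-0.2]]' --delta_rot '[[0,0,0],[0,0,0],[0,0,0],[0,0,0]]'

```text
time: 21.8
tool_pos: [441.0, 343.8, 186.2]
tcp_rot: [-3.14, -0.002, -3.044]
contact_force: [0.0, -1.0, 0.4]
grip_width: 91.7
finger_force: 0.0
```

```bash
python3 wl.py w4
python3 - <<'E'
from h import *
C=dict(np.load('pics/w4.npz'))
for s in finder.silhouettes('coil1','wrist')[:3]:
    m=s['region']; uv=np.argwhere(m).mean(0)[::-1]; p=ray(C,uv,24)[0]
    print(round(s['confidence'],2),uv,p,fit([(C,m)],M['coil'],(p[0],p[1],0),12))
E
python3 plan.py
```

```text
[[-0.1, 0.96, 0.27, 368.16], [1.0, 0.09, 0.02, 337.28], [-0.0, 0.27, -0.96, 343.8], [0.0, 0.0, 0.0, 1.0]] 418.9233993191616
0.92 [318.4833815  216.43099711] [444.67378713 343.99505557  24.        ] (array([ 4.44353621e+02,  3.43842525e+02, -8.60056922e-02]), np.float64(655.5333333333334), np.int64(2768))
0.83 [319.6144438  385.13395457] [597.24614279 359.86283116  24.        ] (array([5.93661101e+02, 3.59242142e+02, 1.57602089e-01]), np.float64(1320.0156862745098), np.int64(1717))
now [441.3 344.  186.7] [-3.141e+00 -1.000e-03 -3.045e+00] w 92.0 F [ 0.7 -0.4 -0.6] ff 0.0 t 21.9 q6 -1.14
```

View pics/w4.png

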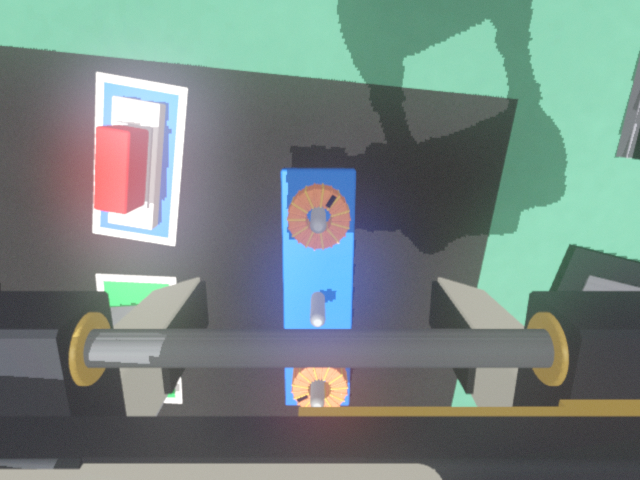

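The scraper stands on its mat (at 130,165). The near coil's ring centre is at (319,217), directly below the tool at about (444,344).

Emit:
send_rows --offset '[[-0.022,0,0.5],[-0.022,0,0.9],[-0.022,0,1],[-0.022,0,1]]' --delta_rot '[[0,0,0],[0,0,0],[0,0,0],[0,0,0]]'

```text
time: 22.4
tool_pos: [444.4, 345.5, 67.7]
tcp_rot: [-3.141, -0.0, -3.044]
contact_force: [0.6, -0.3, 0.2]
grip_width: 91.7
finger_force: 0.0
```

Emit:
send_rows --offset '[[0,0,0.2],[0,0,0.35],[0,0,0.4],[0,0,0.41],[0,0,0.41]]' --delta_rot '[[0,0,0],[0,0,0],[0,0,0],[0,0,0],[0,0,0]]'

```text
time: 23.02
tool_pos: [444.9, 346.2, 19.4]
tcp_rot: [3.141, 0.002, -3.043]
contact_force: [-0.6, 0.2, -0.1]
grip_width: 91.9
finger_force: 0.0
```

Emit:
send_rows --offset '[[0,0,0],[0,0,0],[0,0,0],[0,0,0],[0,0,0],[0,0,0],[0,0,0]]' --delta_rot '[[0,0,0],[0,0,0],[0,0,0],[0,0,0],[0,0,0],[0,0,0],[0,0,0]]' --grip 0

```text
time: 23.9
tool_pos: [444.1, 345.7, 18.1]
tcp_rot: [-3.142, -0.0, -3.043]
contact_force: [-0.2, -0.7, 0.2]
grip_width: 46.6
finger_force: 30.0
```

Emit:
send_rows --offset '[[0,0,-0.1],[0,0,-0.2],[0,0,-0.35],[0,0,-0.5],[0,0,-0.7],[0,0,-0.9],[0,0,-0.9]]' --delta_rot '[[0,0,0],[0,0,0],[0,0,0],[0,0,0],[0,0,0],[0,0,0],[0,0,0]]'

```text
time: 24.78
tool_pos: [445.3, 346.5, 128.7]
tcp_rot: [3.139, 0.005, -3.043]
contact_force: [-0.8, -0.2, -0.6]
grip_width: 47.0
finger_force: 30.0
```

```bash
python3 wl.py w5; python3 plan.py 443,346,141,-3.043; python3 -c "
from st import *; print(S(0,0))"; python3 plan.py 579,-59,141,3.24 579,-59,60,3.24
```

```text
[[-0.1, 0.96, 0.28, 371.45], [1.0, 0.09, 0.03, 339.23], [0.0, 0.28, -0.96, 285.78], [0.0, 0.0, 0.0, 1.0]] 418.9233993191616
now [444.5 346.  127.1] [ 3.141e+00  2.000e-03 -3.043e+00] w 46.7 F [ 0.1 -0.6 -1.2] ff 30.0 t 24.8 q6 -1.14
   [0.012, 0.001, -0.115] [0.0002, 0.0003, -0.0] mm 14 deg 0
(np.float64(579.7), np.float64(-58.5))
now [444.5 346.  127.1] [ 3.141e+00  2.000e-03 -3.043e+00] w 46.7 F [ 0.1 -0.6 -1.2] ff 30.0 t 24.8 q6 -1.14
   [-0.196, -0.867, -0.029] [0.0002, 0.0003, 0.0] mm 107 deg 0
   [-0.196, -0.867, -0.029] [0.0, 0.0, 0.0] mm 107 deg 0
   [-0.196, -0.867, -0.029] [0.0, 0.0, 0.0] mm 107 deg 0
   [-0.196, -0.867, -0.029] [0.0, 0.0, 0.0] mm 107 deg 0
   [0.0, -0.0, 0.675] [0.0, 0.0, 0.0] mm 81 deg 0
```

View pics/w5.png

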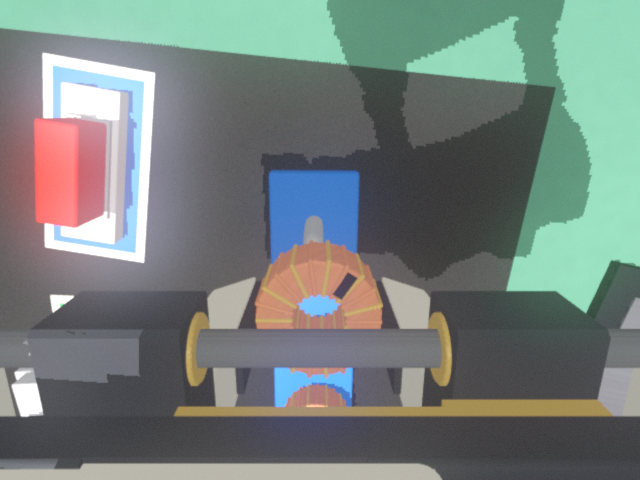

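The coil is held centrally (hole at 319,305) and clear of the spindle. I'll carry it to the plate centre.

Emit:
send_rows --offset '[[-0.09,-0.4,-0.029],[-0.196,-0.867,-0.029],[-0.196,-0.867,-0.029]]' --delta_rot '[[0,0,0],[0,0,0],[0,0,0]]'

```text
time: 25.2
tool_pos: [478.3, 241.3, 128.6]
tcp_rot: [-3.141, -0.002, -3.048]
contact_force: [0.2, -0.2, 0.3]
grip_width: 46.8
finger_force: 30.0
```

Emit:
send_rows --offset '[[-0.09,-0.4,-0.029],[-0.196,-0.867,-0.029],[-0.196,-0.867,-0.029]]' --delta_rot '[[0,0,0],[0,0,0],[0,0,0]]'

```text
time: 25.58
tool_pos: [512.0, 141.0, 132.3]
tcp_rot: [-3.141, -0.001, -3.047]
contact_force: [-1.6, 0.7, -1.8]
grip_width: 46.8
finger_force: 30.0
```

Emit:
send_rows --offset '[[-0.09,-0.4,-0.029],[-0.196,-0.867,-0.029],[-0.196,-0.867,-0.029]]' --delta_rot '[[0,0,0],[0,0,0],[0,0,0]]'

```text
time: 25.95
tool_pos: [545.7, 40.5, 135.9]
tcp_rot: [3.142, -0.0, -3.046]
contact_force: [-0.0, 1.3, -1.3]
grip_width: 46.5
finger_force: 30.0
```

Emit:
send_rows --offset '[[-0.09,-0.4,-0.029],[-0.196,-0.867,-0.029],[-0.196,-0.867,-0.029],[-0.196,-0.867,-0.029]]' --delta_rot '[[0,0,0],[0,0,0],[0,0,0],[0,0,0]]'

```text
time: 26.45
tool_pos: [578.1, -57.1, 139.3]
tcp_rot: [3.14, -0.002, -3.042]
contact_force: [0.1, -0.4, -1.5]
grip_width: 46.5
finger_force: 30.0
```

```bash
python3 plan.py 579,-59,48,3.24
```

```text
now [578.1 -57.1 139.3] [ 3.140e+00 -2.000e-03 -3.042e+00] w 46.5 F [ 0.1 -0.4 -1.5] ff 30.0 t 26.4 q6 -1.9
   [-0.007, -0.018, 0.761] [0.0002, -0.0003, 0.0001] mm 91 deg 0
```

Emit:
send_rows --offset '[[-0.007,-0.018,0.25],[-0.007,-0.018,0.5],[-0.007,-0.018,0.65],[-0.007,-0.018,0.73],[-0.007,-0.018,0.76],[-0.007,-0.018,0.761],[-0.007,-0.018,0.761]]' --delta_rot '[[0,0,0],[0,0,0],[0,0,0],[0,0,0],[0,0,0],[0,0,0],[0,0,0]]'

```text
time: 27.32
tool_pos: [580.2, -61.1, 49.5]
tcp_rot: [-3.141, 0.001, -3.043]
contact_force: [-0.2, 0.1, -1.1]
grip_width: 46.2
finger_force: 30.0
```

Emit:
send_rows --offset '[[0,0,0.008],[0,0,0.015],[0,0,0.015],[0,0,0.015]]' --delta_rot '[[0,0,0],[0,0,0],[0,0,0],[0,0,0]]'

```text
time: 27.82
tool_pos: [579.8, -61.2, 47.0]
tcp_rot: [3.141, 0.0, -3.043]
contact_force: [0.3, 0.6, 0.0]
grip_width: 46.7
finger_force: 30.0
```

Emit:
send_rows --offset '[[0,0,0.008],[0,0,0.01],[0,0,0.01]]' --delta_rot '[[0,0,0],[0,0,0],[0,0,0]]'

```text
time: 28.2
tool_pos: [579.9, -61.2, 46.1]
tcp_rot: [-3.141, 0.0, -3.043]
contact_force: [-1.4, 0.1, 4.8]
grip_width: 46.9
finger_force: 30.0
```

Emit:
send_rows --offset '[[0,0,0],[0,0,0],[0,0,0],[0,0,0],[0,0,0]]' --delta_rot '[[0,0,0],[0,0,0],[0,0,0],[0,0,0],[0,0,0]]' --grip 1

```text
time: 28.82
tool_pos: [579.7, -61.2, 45.7]
tcp_rot: [3.141, -0.0, -3.043]
contact_force: [0.6, -0.2, 0.8]
grip_width: 90.4
finger_force: 0.0
```

Emit:
send_rows --offset '[[0,0,-0.3],[0,0,-0.7],[0,0,-1],[0,0,-1]]' --delta_rot '[[0,0,0],[0,0,0],[0,0,0],[0,0,0]]'

```text
time: 29.32
tool_pos: [581.4, -61.5, 169.0]
tcp_rot: [-3.139, 0.006, -3.043]
contact_force: [-0.1, -0.1, -0.5]
grip_width: 91.5
finger_force: 0.0
```

```bash
cat > coil.py <<'E'
import sys; from h import *
z=float(sys.argv[1]); C=optics.get_calibration('wrist'); im=optics.capture('wrist'); cv2.imwrite('pics/coil.png',im[:,:,::-1])
for s in finder.silhouettes('coil1','wrist')[:2]:
    m=s['region']; p=ray(C,np.argwhere(m).mean(0)[::-1],z+12)[0]
    x,f,a=fit([(C,m)],M['coil'],(p[0],p[1],0),z); print('wrist coil',round(s['confidence'],2),np.round(p,1),np.round(x,1),round(f),a)
E
python3 coil.py 40; python3 m1.py | grep -E "FIT (gauge|scraper)|coil|^chip"; python3 plan.py 593.5,187.5,190,-2.97
```

```text
wrist coil 0.76 [580.8 -61.1  52. ] [ 5.802e+02 -6.110e+01  2.000e-01] 744 3875
  FIT scraper ['top', 'scene'] [418.57 196.04   1.47] 1120 1282
  FIT scraper ['top'] [419.08 196.02   1.48] 104 1126
  FIT scraper ['scene'] [1.82130e+02 1.17162e+03 3.40000e-01] 156 156
  FIT gauge ['top', 'scene'] [593.21 189.06   1.75] 408 2332
  FIT gauge ['top'] [593.67 189.46   1.75] 124 1221
  FIT gauge ['scene'] [593.7  184.36   1.82] 255 1111
coil1 top 0.83 [358. 247.] 261 [572. -65.  20.]
coil1 top 0.57 [137. 231.] 488 [592. 362.  20.]
coil1 scene 0.73 [401. 147.] 291 [591. 357.  20.]
coil1 scene 0.67 [291. 255.] 475 [565. -47.  20.]
chip1 scene 0.48 [223. 258.] 33 [ 470. -148.   44.]
chip2 scene 0.48 [223. 258.] 33 [ 470. -148.   44.]
chip3 scene 0.48 [223. 258.] 33 [ 470. -148.   44.]
now [579.8 -61.2 165.7] [ 3.142  0.    -3.043] w 91.8 F [-0.2  0.6  0.2] ff 0.0 t 30.9 q6 -1.91
   [-0.106, 0.684, -0.067] [0.0, 0.0, -0.0116] mm 83 deg 4
   [-0.156, 0.674, -0.067] [0.0, 0.0, 0.0] mm 83 deg 0
   [-0.156, 0.674, -0.067] [0.0, 0.0, 0.0] mm 83 deg 0
```

Emit:
send_rows --offset '[[-0.106,0.684,-0.1],[-0.106,0.684,-0.1],[-0.106,0.684,-0.1]]' --delta_rot '[[0,0,-0.0116],[0,0,-0.0116],[0,0,-0.0116]]'

```text
time: 31.3
tool_pos: [584.4, 23.1, 178.0]
tcp_rot: [-3.141, 0.001, -2.968]
contact_force: [0.5, -0.5, 0.4]
grip_width: 91.6
finger_force: 0.0
```

Emit:
send_rows --offset '[[-0.156,0.674,-0.1],[-0.156,0.674,-0.1],[-0.156,0.674,-0.1]]' --delta_rot '[[0,0,0],[0,0,0],[0,0,0]]'

```text
time: 31.68
tool_pos: [589.1, 104.9, 189.7]
tcp_rot: [-3.141, 0.0, -2.969]
contact_force: [-0.9, -0.7, 0.5]
grip_width: 91.9
finger_force: 0.0
```

Emit:
send_rows --offset '[[-0.156,0.674,-0.1],[-0.156,0.674,-0.1],[-0.156,0.674,-0.1],[-0.156,0.674,-0.1]]' --delta_rot '[[0,0,0],[0,0,0],[0,0,0],[0,0,0]]'

```text
time: 32.17
tool_pos: [593.6, 185.6, 201.2]
tcp_rot: [-3.141, -0.001, -2.971]
contact_force: [-0.2, 0.1, -0.6]
grip_width: 92.0
finger_force: 0.0
```

```bash
python3 wl.py w6 gauge; python3 plan.py 593.5,188,100,-2.97
```

```text
[[-0.17, 0.95, 0.27, 521.34], [0.99, 0.16, 0.04, 173.66], [-0.0, 0.28, -0.96, 358.77], [0.0, 0.0, 0.0, 1.0]] 418.9233993191616
now [593.7 185.7 201.5] [-3.141e+00 -1.000e-03 -2.972e+00] w 91.6 F [0.1 0.3 1.1] ff 0.0 t 32.3 q6 -1.56
   [-0.002, 0.019, 0.845] [-0.0001, -0.0001, -0.0003] mm 101 deg 0
```

View pics/w6.png

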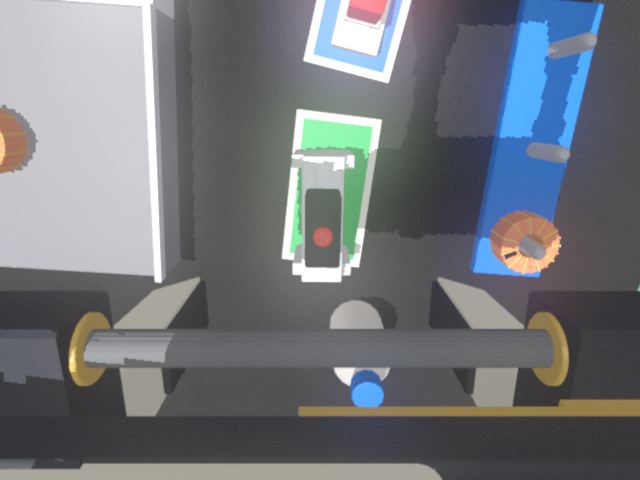

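The gauge handle's top spans (305,189)–(343,267) and the pin tip is at (323,237). The spot's corners are (296,110), (382,120), (358,268) and (283,260).

Run:
```python
from h import *
C=dict(np.load('pics/w6.npz'))
for n,uv,z in(('handle',[(305,189),(341,189),(343,267),(304,268)],94),('spot',[(296,110),(382,120),(358,268),(283,260)],0),('beam',[(303,152),(344,155),(342,280),(302,280)],64)):
    P=ray(C,uv,z)[:,:2]; print(n,np.round(P,1).tolist(),P.mean(0)); a=(P[0]+P[1]-P[2]-P[3]); print(np.arctan2(-a[1],-a[0]))
```

```text
handle [[568.1, 172.5], [564.3, 195.2], [616.1, 206.2], [621.2, 180.5]] [592.42144409 188.60567179]
0.17923043098315533
spot [[521.4, 154.4], [517.2, 225.6], [648.3, 231.4], [652.3, 162.9]] [584.80290031 193.57597379]
0.05484357788067153
beam [[548.1, 166.9], [545.3, 195.3], [637.2, 211.1], [642.3, 181.3]] [593.25425472 188.64872167]
0.16116335804705934
```

Emit:
send_rows --offset '[[0,0.024,0.1],[0,0.024,0.5],[0,0.024,0.845],[0,0.024,0.845]]' --delta_rot '[[0,0,0],[0,0,0],[0,0,0],[0,0,0]]'

```text
time: 32.78
tool_pos: [590.5, 189.5, 96.5]
tcp_rot: [-3.142, -0.008, -2.971]
contact_force: [1.1, 0.5, 0.9]
grip_width: 92.0
finger_force: 0.0
```

Emit:
send_rows --offset '[[0,0,0.13],[0,0,0.22],[0,0,0.25],[0,0,0.25]]' --delta_rot '[[0,0,0],[0,0,0],[0,0,0],[0,0,0]]'

```text
time: 33.28
tool_pos: [593.3, 190.4, 70.6]
tcp_rot: [3.142, 0.0, -2.97]
contact_force: [-0.2, -0.1, -0.3]
grip_width: 92.1
finger_force: 0.0
```

Emit:
send_rows --offset '[[0,0,0],[0,0,0],[0,0,0],[0,0,0],[0,0,0],[0,0,0],[0,0,0],[0,0,0]]' --delta_rot '[[0,0,0],[0,0,0],[0,0,0],[0,0,0],[0,0,0],[0,0,0],[0,0,0],[0,0,0]]' --grip 0

```text
time: 34.28
tool_pos: [593.1, 190.2, 70.2]
tcp_rot: [-3.142, -0.0, -2.97]
contact_force: [0.1, -1.9, -0.8]
grip_width: 23.8
finger_force: 29.9
```

Emit:
send_rows --offset '[[0,0,-0.2],[0,0,-0.5],[0,0,-0.8],[0,0,-0.92],[0,0,-0.92]]' --delta_rot '[[0,0,0],[0,0,0],[0,0,0],[0,0,0],[0,0,0]]'

```text
time: 34.9
tool_pos: [593.2, 190.4, 180.8]
tcp_rot: [3.141, 0.001, -2.97]
contact_force: [0.2, 0.2, -4.5]
grip_width: 23.3
finger_force: 29.9
```

```bash
python3 plan.py 580,-61,185,-3.04 580,-61,140,-3.04; python3 wl.py w7
```

```text
now [593.2 190.4 180.8] [ 3.141e+00  1.000e-03 -2.970e+00] w 23.3 F [ 0.2  0.2 -4.5] ff 29.9 t 34.9 q6 -1.55
   [0.155, -0.682, -0.012] [0.0, 0.0001, 0.0111] mm 84 deg 4
   [0.107, -0.691, -0.012] [0.0, 0.0, 0.0] mm 84 deg 0
   [0.107, -0.691, -0.012] [0.0, 0.0, 0.0] mm 84 deg 0
   [0.0, -0.0, 0.375] [0.0, 0.0, 0.0] mm 45 deg 0
[[-0.17, 0.95, 0.27, 520.68], [0.99, 0.16, 0.05, 178.14], [-0.0, 0.28, -0.96, 338.14], [0.0, 0.0, 0.0, 1.0]] 418.9233993191616
```

View pics/w7.png

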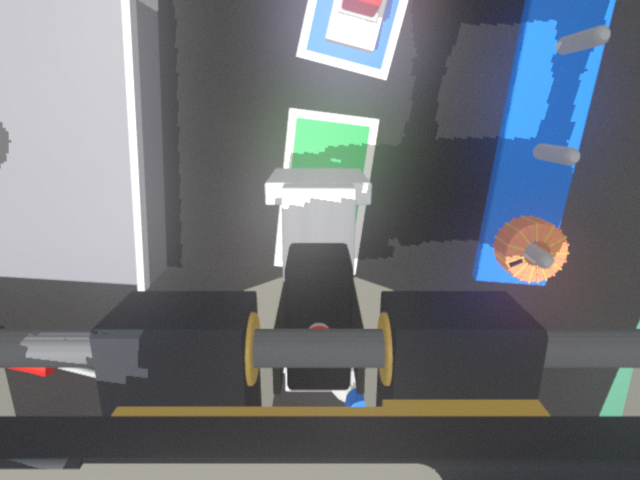

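Emit:
send_rows --offset '[[0.08,-0.34,0],[0.155,-0.682,0],[0.155,-0.682,0]]' --delta_rot '[[0,0,0.006],[0,0,0.0111],[0,0,0.0111]]'

```text
time: 35.33
tool_pos: [587.8, 103.8, 178.5]
tcp_rot: [-3.141, -0.004, -3.044]
contact_force: [-0.9, 1.1, -2.8]
grip_width: 23.7
finger_force: 30.0
```

Emit:
send_rows --offset '[[0.05,-0.35,0],[0.107,-0.691,0],[0.107,-0.691,0]]' --delta_rot '[[0,0,0],[0,0,0],[0,0,0]]'

```text
time: 35.7
tool_pos: [583.8, 20.9, 179.2]
tcp_rot: [3.141, -0.003, -3.043]
contact_force: [-0.2, 0.2, -3.1]
grip_width: 24.0
finger_force: 30.0
```

Emit:
send_rows --offset '[[0.05,-0.35,0],[0.107,-0.691,0],[0.107,-0.691,0.1],[0.107,-0.691,0.2],[0.107,-0.691,0.2],[0.107,-0.691,0.2]]' --delta_rot '[[0,0,0],[0,0,0],[0,0,0],[0,0,0],[0,0,0],[0,0,0]]'

```text
time: 36.45
tool_pos: [580.3, -60.0, 156.7]
tcp_rot: [3.141, -0.0, -3.038]
contact_force: [1.2, 0.7, -3.7]
grip_width: 24.0
finger_force: 30.0
```

```bash
python3 plan.py 580,-61.2,113,-3.04
python3 - <<'E'
from h import *
for n in('top','scene'):
    optics.capture(n); C=optics.get_calibration(n); z=get_obs()['tool_pos'][2]-70.2
    for s in finder.silhouettes('gauge',n)[:1]: print(n,s['confidence'],s['box'],s['region'].sum())
    if s: 
        m=s['region']; p=ray(C,np.argwhere(m).mean(0)[::-1],z+50)[0]; print(p,fit([(C,m)],M['gauge'],(p[0],p[1],[1.67]),z))
E
```

```text
now [580.3 -60.  156.7] [ 3.141 -0.    -3.038] w 24.0 F [ 1.2  0.7 -3.7] ff 30.0 t 36.5 q6 -1.91
   [0.003, -0.01, 0.364] [0.0, -0.0, 0.0002] mm 44 deg 0
top 0.74 [351.4, 240.5, 377.2, 263.0] 453
[543.3973641  -62.44322589 136.79898611] (array([544.71584394, -58.64154534,   2.22927931]), np.float64(1053.1686274509805), np.int64(453))
scene 0.91 [263.3, 217.4, 315.7, 260.8] 883
[609.66707676 -67.12068515 137.00807103] (array([617.85135541, -67.35538315,   2.2226021 ]), np.float64(896.1333333333333), np.int64(883))
```

Emit:
send_rows --offset '[[0.003,-0.01,0.1],[0.003,-0.01,0.2],[0.003,-0.01,0.3],[0.003,-0.01,0.36],[0.003,-0.01,0.37],[0.003,-0.01,0.37],[0.003,-0.01,0.37]]' --delta_rot '[[0,0,0],[0,0,0],[0,0,0],[0,0,0],[0,0,0],[0,0,0],[0,0,0]]'

```text
time: 37.52
tool_pos: [580.0, -62.3, 112.8]
tcp_rot: [-3.141, 0.001, -3.04]
contact_force: [-0.9, 0.2, -1.3]
grip_width: 24.0
finger_force: 30.0
```

Emit:
send_rows --offset '[[0,0,0.01],[0,0,0.018],[0,0,0.018],[0,0,0.018]]' --delta_rot '[[0,0,0],[0,0,0],[0,0,0],[0,0,0]]'

```text
time: 38.02
tool_pos: [580.0, -62.3, 110.3]
tcp_rot: [-3.142, 0.001, -3.04]
contact_force: [-0.3, 0.2, -1.9]
grip_width: 23.8
finger_force: 30.0
```

Emit:
send_rows --offset '[[0,0,0.006],[0,0,0.01],[0,0,0.01]]' --delta_rot '[[0,0,0],[0,0,0],[0,0,0]]'

```text
time: 38.4
tool_pos: [580.2, -62.4, 110.2]
tcp_rot: [-3.141, 0.001, -3.04]
contact_force: [-1.4, 0.1, 6.1]
grip_width: 23.8
finger_force: 30.0
```

Emit:
send_rows --offset '[[0,0,0],[0,0,0],[0,0,0],[0,0,0],[0,0,0],[0,0,0],[0,0,0]]' --delta_rot '[[0,0,0],[0,0,0],[0,0,0],[0,0,0],[0,0,0],[0,0,0],[0,0,0]]' --grip 1

```text
time: 39.28
tool_pos: [579.8, -62.3, 109.0]
tcp_rot: [3.141, 0.0, -3.04]
contact_force: [-0.3, -0.4, 0.4]
grip_width: 88.5
finger_force: 0.0
```

Emit:
send_rows --offset '[[0,0,-0.2],[0,0,-0.5],[0,0,-0.8],[0,0,-0.95],[0,0,-0.95],[0,0,-0.95]]' --delta_rot '[[0,0,0],[0,0,0],[0,0,0],[0,0,0],[0,0,0],[0,0,0]]'

```text
time: 40.02
tool_pos: [579.3, -62.2, 221.9]
tcp_rot: [3.141, -0.002, -3.04]
contact_force: [-0.4, 0.2, -0.5]
grip_width: 91.6
finger_force: 0.0
```

```bash
python3 plan.py; python3 wl.py w8
```

```text
now [579.3 -62.2 221.9] [ 3.141e+00 -2.000e-03 -3.040e+00] w 91.6 F [-0.4  0.2 -0.5] ff 0.0 t 40.0 q6 -1.91
[[-0.1, 0.96, 0.27, 506.45], [0.99, 0.1, 0.03, -69.32], [-0.0, 0.28, -0.96, 379.42], [0.0, 0.0, 0.0, 1.0]] 418.9233993191616
```

View pics/w8.png

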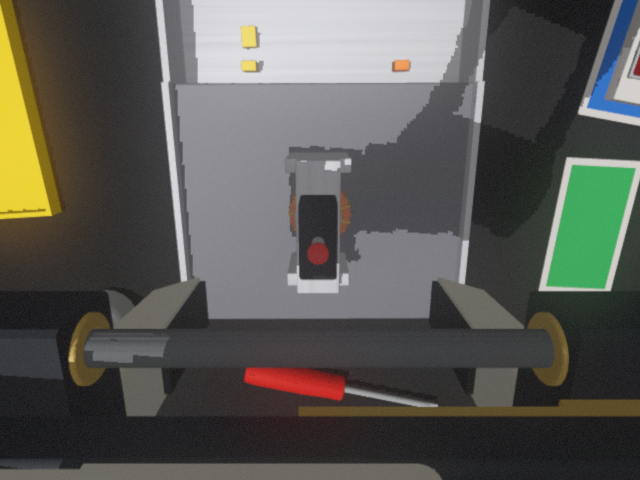

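The gauge stands over the coil (coil sides at (291,213) and (350,213)), and the chips are in the trough. I'll check the centring in numbers.

```bash
python3 - <<'E'
from h import *
C=dict(np.load('pics/w8.npz'))
print('handle',ray(C,[(300,195),(338,195),(338,279),(300,279)],134).mean(0),'beam',ray(C,[(296,163),(341,163),(339,292),(299,292)],104).mean(0),'coil',ray(C,[(291,213),(350,213)],54))
E
python3 plan.py 580,-62,111,-3.04
```

```text
handle [578.8401696  -61.64785701 134.        ] beam [582.13016153 -61.44233262 104.        ] coil [[583.86476219 -83.46339341  54.        ]
 [579.10288948 -36.71385453  54.        ]]
now [579.2 -62.2 221.7] [ 3.141e+00 -2.000e-03 -3.040e+00] w 91.8 F [ 1.1 -0.4  0.8] ff 0.0 t 40.1 q6 -1.91
   [-0.009, -0.0, 0.922] [0.0001, -0.0003, 0.0] mm 111 deg 0
```

Emit:
send_rows --offset '[[-0.005,0,0.4],[-0.005,0,0.8],[-0.005,0,0.925],[-0.005,0,0.925],[-0.005,0,0.925]]' --delta_rot '[[0,0,0],[0,0,0],[0,0,0],[0,0,0],[0,0,0]]'

```text
time: 40.7
tool_pos: [581.6, -62.5, 113.7]
tcp_rot: [-3.141, 0.003, -3.04]
contact_force: [-0.0, 0.3, -0.1]
grip_width: 92.1
finger_force: 0.0
```

Emit:
send_rows --offset '[[0,0,0],[0,0,0],[0,0,0],[0,0,0],[0,0,0],[0,0,0],[0,0,0],[0,0,0]]' --delta_rot '[[0,0,0],[0,0,0],[0,0,0],[0,0,0],[0,0,0],[0,0,0],[0,0,0],[0,0,0]]' --grip 0

```text
time: 41.7
tool_pos: [580.4, -62.2, 111.9]
tcp_rot: [3.142, -0.0, -3.04]
contact_force: [-0.0, 0.4, -0.4]
grip_width: 23.6
finger_force: 30.0
```

Emit:
send_rows --offset '[[0,0,-0.1],[0,0,-0.3],[0,0,-0.5],[0,0,-0.6],[0,0,-0.6]]' --delta_rot '[[0,0,0],[0,0,0],[0,0,0],[0,0,0],[0,0,0]]'

```text
time: 42.32
tool_pos: [580.7, -62.2, 184.7]
tcp_rot: [-3.141, 0.001, -3.04]
contact_force: [1.0, -0.2, -3.2]
grip_width: 24.1
finger_force: 30.0
```

```bash
python3 plan.py 584,193,180,-3.09 584,193,75,-3.09
```

```text
now [580.7 -62.2 184.7] [-3.141e+00  1.000e-03 -3.040e+00] w 24.1 F [ 1.  -0.2 -3.2] ff 30.0 t 42.3 q6 -1.91
   [-0.081, 0.704, 0.013] [-0.0001, 0.0002, 0.008] mm 85 deg 3
   [-0.046, 0.708, 0.013] [0.0, 0.0, 0.0] mm 85 deg 0
   [-0.046, 0.708, 0.013] [0.0, 0.0, 0.0] mm 85 deg 0
   [0.0, -0.0, 0.875] [0.0, 0.0, 0.0] mm 105 deg 0
```

Emit:
send_rows --offset '[[-0.04,0.35,0],[-0.081,0.704,0],[-0.081,0.704,0]]' --delta_rot '[[0,0,0.008],[0,0,0.008],[0,0,0.008]]'

```text
time: 42.7
tool_pos: [580.6, 25.7, 182.7]
tcp_rot: [3.14, -0.002, -3.087]
contact_force: [0.3, -0.4, -3.7]
grip_width: 23.6
finger_force: 30.0
```

Emit:
send_rows --offset '[[-0.02,0.35,0],[-0.046,0.708,0],[-0.046,0.708,0]]' --delta_rot '[[0,0,0],[0,0,0],[0,0,0]]'

```text
time: 43.08
tool_pos: [582.0, 109.9, 182.9]
tcp_rot: [3.141, -0.002, -3.087]
contact_force: [-0.5, -0.8, -3.3]
grip_width: 23.4
finger_force: 30.0
```

Emit:
send_rows --offset '[[-0.02,0.35,0],[-0.046,0.708,0],[-0.046,0.708,0.2],[-0.046,0.708,0.5],[-0.046,0.708,0.8],[-0.046,0.708,0.9],[-0.046,0.708,0.9],[-0.046,0.708,0.9]]' --delta_rot '[[0,0,0],[0,0,0],[0,0,0],[0,0,0],[0,0,0],[0,0,0],[0,0,0],[0,0,0]]'

```text
time: 44.08
tool_pos: [585.0, 192.9, 77.5]
tcp_rot: [3.141, 0.003, -3.091]
contact_force: [-0.2, -0.6, -3.3]
grip_width: 23.5
finger_force: 30.0
```

Emit:
send_rows --offset '[[0,0,0.02],[0,0,0.035],[0,0,0.04],[0,0,0.04]]' --delta_rot '[[0,0,0],[0,0,0],[0,0,0],[0,0,0]]'

```text
time: 44.58
tool_pos: [584.0, 193.1, 71.9]
tcp_rot: [3.141, 0.001, -3.09]
contact_force: [-0.8, -0.2, 3.3]
grip_width: 23.6
finger_force: 30.0
```

Down. Release, rise, and go over to the second coil.

Emit:
send_rows --offset '[[0,0,0],[0,0,0],[0,0,0],[0,0,0],[0,0,0],[0,0,0]]' --delta_rot '[[0,0,0],[0,0,0],[0,0,0],[0,0,0],[0,0,0],[0,0,0]]' --grip 1

```text
time: 45.32
tool_pos: [583.8, 193.1, 71.2]
tcp_rot: [3.141, 0.0, -3.09]
contact_force: [-0.4, -0.7, 0.0]
grip_width: 79.3
finger_force: 0.0
```

Emit:
send_rows --offset '[[0,0,-0.3],[0,0,-0.7],[0,0,-0.95],[0,0,-0.95]]' --delta_rot '[[0,0,0],[0,0,0],[0,0,0],[0,0,0]]'

```text
time: 45.82
tool_pos: [585.1, 193.4, 188.0]
tcp_rot: [3.141, 0.006, -3.09]
contact_force: [0.0, 0.6, -1.0]
grip_width: 91.8
finger_force: 0.0
```

```bash
python3 plan.py 592,360,190,-3.04
```

```text
now [585.1 193.4 188. ] [ 3.141  0.006 -3.09 ] w 91.8 F [ 0.   0.6 -1. ] ff 0.0 t 45.8 q6 -1.43
   [-0.064, 0.692, -0.007] [0.0001, 0.0009, -0.008] mm 83 deg 3
   [-0.099, 0.688, -0.008] [0.0, 0.0, 0.0] mm 83 deg 0
```

Emit:
send_rows --offset '[[-0.064,0.692,0],[-0.064,0.692,0],[-0.064,0.692,0]]' --delta_rot '[[0,0,-0.008],[0,0,-0.008],[0,0,-0.008]]'

```text
time: 46.2
tool_pos: [586.4, 277.5, 183.5]
tcp_rot: [-3.141, -0.002, -3.038]
contact_force: [-0.9, -0.9, 0.1]
grip_width: 92.0
finger_force: 0.0
```

Emit:
send_rows --offset '[[-0.099,0.688,0],[-0.099,0.688,0],[-0.099,0.688,0],[-0.099,0.688,0]]' --delta_rot '[[0,0,0],[0,0,0],[0,0,0],[0,0,0]]'

```text
time: 46.7
tool_pos: [590.9, 357.8, 184.8]
tcp_rot: [-3.141, -0.001, -3.041]
contact_force: [0.2, -0.4, 1.5]
grip_width: 91.8
finger_force: 0.0
```

```bash
python3 coil.py 12; python3 plan.py 593,360.5,18,-3.04; python3 m1.py | grep -E "FIT (gauge|scraper)"
```

```text
wrist coil 0.75 [593.3 359.6  24. ] [5.928e+02 3.595e+02 2.000e-01] 661 2803
now [591.1 357.9 185.3] [-3.141 -0.    -3.042] w 91.7 F [-0.4  0.4  0.4] ff 0.0 t 46.8 q6 -1.24
   [-0.009, 0.01, 0.697] [-0.0001, -0.0, -0.0003] mm 84 deg 0
   [-0.009, 0.01, 0.697] [0.0, 0.0, 0.0] mm 84 deg 0
  FIT scraper ['top', 'scene'] [419.23 195.35   1.49] 255 1902
  FIT scraper ['top'] [419.62 195.36   1.5 ] 86 1200
  FIT scraper ['scene'] [415.91 198.32   1.41] 147 702
  FIT gauge ['top', 'scene'] [583.61 193.33   1.63] 283 2528
  FIT gauge ['top'] [584.72 194.12   1.63] 124 1245
  FIT gauge ['scene'] [583.47 191.21  -1.48] 125 1283
```

Emit:
send_rows --offset '[[-0.015,0.012,0.5],[-0.015,0.012,0.9],[-0.015,0.012,1],[-0.015,0.012,1]]' --delta_rot '[[0,0,0],[0,0,0],[0,0,0],[0,0,0]]'

```text
time: 48.8
tool_pos: [592.6, 361.5, 65.6]
tcp_rot: [3.141, 0.0, -3.04]
contact_force: [-0.2, 0.2, 1.5]
grip_width: 91.9
finger_force: 0.0
```

Emit:
send_rows --offset '[[0,0,0.2],[0,0,0.35],[0,0,0.4],[0,0,0.4],[0,0,0.4]]' --delta_rot '[[0,0,0],[0,0,0],[0,0,0],[0,0,0],[0,0,0]]'

```text
time: 49.42
tool_pos: [592.9, 361.6, 18.2]
tcp_rot: [3.141, 0.002, -3.04]
contact_force: [0.0, -0.2, 0.8]
grip_width: 91.6
finger_force: 0.0
```

Emit:
send_rows --offset '[[0,0,0],[0,0,0],[0,0,0],[0,0,0],[0,0,0],[0,0,0],[0,0,0]]' --delta_rot '[[0,0,0],[0,0,0],[0,0,0],[0,0,0],[0,0,0],[0,0,0],[0,0,0]]' --grip 0

```text
time: 50.3
tool_pos: [592.3, 361.3, 17.2]
tcp_rot: [-3.142, -0.0, -3.04]
contact_force: [-0.2, -0.5, 0.7]
grip_width: 47.8
finger_force: 30.0
```

Emit:
send_rows --offset '[[0,0,-0.1],[0,0,-0.2],[0,0,-0.35],[0,0,-0.5],[0,0,-0.7],[0,0,-0.9],[0,0,-0.95],[0,0,-0.95]]' --delta_rot '[[0,0,0],[0,0,0],[0,0,0],[0,0,0],[0,0,0],[0,0,0],[0,0,0],[0,0,0]]'

```text
time: 51.3
tool_pos: [592.3, 361.4, 131.7]
tcp_rot: [3.141, 0.001, -3.04]
contact_force: [-0.4, 0.5, -1.1]
grip_width: 47.4
finger_force: 30.0
```

```bash
python3 - <<'E'
import numpy as np
a=.165;c=np.array([505,-367.5])
for x in(45,-45): print(x,c+x*np.array([np.cos(a),np.sin(a)]))
E
python3 plan.py 580,290,150,3.0 549.4,-360,150,1.736 549.4,-360,15,1.736
```

```text
45 [ 549.38882599 -360.10864511]
-45 [ 460.61117401 -374.89135489]
now [592.3 361.4 131.7] [ 3.141e+00  1.000e-03 -3.040e+00] w 47.4 F [-0.4  0.5 -1.1] ff 30.0 t 51.3 q6 -1.24
   [0.162, -0.582, -0.153] [0.0001, 0.0001, 0.0387] mm 75 deg 14
   [-0.085, -0.9, -0.0] [0.0, -0.0, 0.2012] mm 108 deg 72
   [-0.883, -0.19, -0.0] [0.0, 0.0, 0.0] mm 108 deg 0
   [-0.883, -0.19, -0.0] [0.0, 0.0, 0.0] mm 108 deg 0
   [-0.883, -0.19, -0.0] [0.0, 0.0, 0.0] mm 108 deg 0
   [-0.883, -0.19, -0.0] [0.0, 0.0, 0.0] mm 108 deg 0
   [-0.883, -0.19, -0.0] [0.0, 0.0, 0.0] mm 108 deg 0
   [0.0, -0.0, 0.562] [0.0, 0.0, 0.0] mm 68 deg 0
   [0.0, -0.0, 0.562] [0.0, 0.0, 0.0] mm 68 deg 0
```

Emit:
send_rows --offset '[[0.05,-0.2,-0.15],[0.1,-0.4,-0.153],[0.162,-0.582,-0.153],[0.162,-0.582,-0.153]]' --delta_rot '[[0,0,0.02],[0,0,0.0387],[0,0,0.0387],[0,0,0.0387]]'

```text
time: 51.8
tool_pos: [579.5, 288.5, 148.6]
tcp_rot: [-3.14, -0.002, 2.998]
contact_force: [0.4, 0.3, -1.5]
grip_width: 47.3
finger_force: 30.0
```

Emit:
send_rows --offset '[[-0.02,-0.2,0],[-0.04,-0.4,0],[-0.06,-0.6,0],[-0.085,-0.9,0],[-0.085,-0.9,0],[-0.085,-0.9,0],[-0.085,-0.9,0],[-0.085,-0.9,0]]' --delta_rot '[[0,0,0.03],[0,0,0.06],[0,0,0.09],[0,0,0.12],[0,0,0.15],[0,0,0.18],[0,0,0.2012],[0,0,0.2012]]'

```text
time: 52.8
tool_pos: [574.8, 182.3, 148.9]
tcp_rot: [-3.141, -0.0, 1.738]
contact_force: [0.1, 0.3, -0.8]
grip_width: 47.8
finger_force: 30.0
```

Emit:
send_rows --offset '[[-0.44,-0.095,0],[-0.883,-0.19,0],[-0.883,-0.19,0]]' --delta_rot '[[0,0,0],[0,0,0],[0,0,0]]'

```text
time: 53.18
tool_pos: [569.9, 70.4, 149.3]
tcp_rot: [-3.141, 0.0, 1.735]
contact_force: [-0.4, 0.3, -0.8]
grip_width: 47.4
finger_force: 30.0
```

Emit:
send_rows --offset '[[-0.44,-0.095,0],[-0.883,-0.19,0],[-0.883,-0.19,0]]' --delta_rot '[[0,0,0],[0,0,0],[0,0,0]]'

```text
time: 53.55
tool_pos: [565.0, -37.1, 149.3]
tcp_rot: [-3.142, 0.0, 1.735]
contact_force: [0.1, -0.1, -1.7]
grip_width: 47.6
finger_force: 30.0
```

Emit:
send_rows --offset '[[-0.44,-0.095,0],[-0.883,-0.19,0],[-0.883,-0.19,0]]' --delta_rot '[[0,0,0],[0,0,0],[0,0,0]]'

```text
time: 53.92
tool_pos: [560.1, -144.8, 149.2]
tcp_rot: [3.141, 0.0, 1.735]
contact_force: [0.2, 0.9, -1.8]
grip_width: 47.5
finger_force: 30.0
```

Emit:
send_rows --offset '[[-0.44,-0.095,0],[-0.883,-0.19,0],[-0.883,-0.19,0]]' --delta_rot '[[0,0,0],[0,0,0],[0,0,0]]'

```text
time: 54.3
tool_pos: [555.2, -252.6, 149.1]
tcp_rot: [3.141, -0.0, 1.735]
contact_force: [-0.5, 0.5, -1.1]
grip_width: 47.6
finger_force: 30.0
```

Emit:
send_rows --offset '[[-0.44,-0.095,0],[-0.883,-0.19,0],[-0.883,-0.19,0],[-0.883,-0.19,0]]' --delta_rot '[[0,0,0],[0,0,0],[0,0,0],[0,0,0]]'

```text
time: 54.8
tool_pos: [550.4, -357.2, 149.0]
tcp_rot: [-3.141, -0.002, 1.738]
contact_force: [-0.6, 0.7, -0.8]
grip_width: 47.5
finger_force: 30.0
```

```bash
python3 wl.py w9 tray; python3 plan.py 549.4,-360,60,1.736
```

```text
[[0.99, 0.16, 0.05, 539.12], [0.17, -0.95, -0.27, -283.53], [0.0, 0.28, -0.96, 306.61], [0.0, 0.0, 0.0, 1.0]] 418.9233993191616
now [ 550.4 -357.2  149.5] [-3.142e+00 -1.000e-03  1.739e+00] w 47.3 F [-0.1  0.3 -1.3] ff 30.0 t 54.9 q6 -0.86
   [-0.023, -0.012, 0.746] [-0.0, -0.0002, 0.0004] mm 90 deg 0
```

View pics/w9.png

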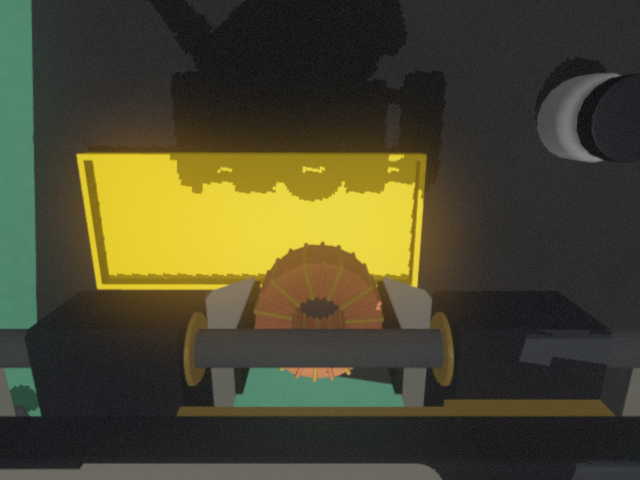

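The coil is held well. The tray rim's corners are at (78,154), (427,154), (417,289) and (100,289).

Run:
```python
from h import *
C=dict(np.load('pics/w9.npz')); P=ray(C,[(78,154),(427,154),(417,289),(100,289)],16)[:,:2]; print(P,P.mean(0)); d=P[1]+P[2]-P[0]-P[3]; print(np.arctan2(d[1],d[0]))
```

```text
[[ 381.40606219 -336.72115973]
 [ 616.83556157 -297.05456458]
 [ 633.06694721 -395.54935193]
 [ 398.69437727 -435.02978331]] [ 507.50073706 -366.08871489]
0.1669016642125454
```

Emit:
send_rows --offset '[[-0.015,0,0.3],[-0.015,0,0.6],[-0.015,0,0.9],[-0.015,0,1],[-0.015,0,1],[-0.015,0,1]]' --delta_rot '[[0,0,0],[0,0,0],[0,0,0],[0,0,0],[0,0,0],[0,0,0]]'

```text
time: 55.65
tool_pos: [551.0, -361.9, 31.4]
tcp_rot: [3.14, 0.002, 1.736]
contact_force: [0.5, -0.3, -1.6]
grip_width: 47.6
finger_force: 30.0
```

Emit:
send_rows --offset '[[0,0,0.05],[0,0,0.1],[0,0,0.14],[0,0,0.16],[0,0,0.16],[0,0,0.16]]' --delta_rot '[[0,0,0],[0,0,0],[0,0,0],[0,0,0],[0,0,0],[0,0,0]]'

```text
time: 56.4
tool_pos: [549.9, -361.6, 10.4]
tcp_rot: [3.141, 0.0, 1.736]
contact_force: [-0.1, -1.2, -1.5]
grip_width: 47.4
finger_force: 30.0
```

Emit:
send_rows --offset '[[0,0,0.008],[0,0,0.013],[0,0,0.013]]' --delta_rot '[[0,0,0],[0,0,0],[0,0,0]]'

```text
time: 56.78
tool_pos: [550.0, -361.6, 9.2]
tcp_rot: [3.141, 0.0, 1.736]
contact_force: [-1.0, 0.2, 2.0]
grip_width: 46.9
finger_force: 30.0
```

Emit:
send_rows --offset '[[0,0,0],[0,0,0],[0,0,0],[0,0,0],[0,0,0]]' --delta_rot '[[0,0,0],[0,0,0],[0,0,0],[0,0,0],[0,0,0]]' --grip 0.72

```text
time: 57.4
tool_pos: [549.9, -361.5, 8.7]
tcp_rot: [3.142, -0.0, 1.736]
contact_force: [-0.2, -0.0, 0.1]
grip_width: 66.2
finger_force: 0.0
```

Emit:
send_rows --offset '[[0,0,-0.2],[0,0,-0.6],[0,0,-1],[0,0,-1]]' --delta_rot '[[0,0,0],[0,0,0],[0,0,0],[0,0,0]]'

```text
time: 57.9
tool_pos: [551.9, -363.2, 133.8]
tcp_rot: [3.136, 0.007, 1.736]
contact_force: [0.4, -0.2, 0.2]
grip_width: 66.0
finger_force: 0.0
```

```bash
python3 coil.py 4; python3 plan.py 580,-61.5,160,1.7 580,-61.5,46,1.7
```

```text
wrist coil 0.57 [ 715.  -256.7   16. ] [ 7.135e+02 -2.565e+02  1.000e-01] 996 7447
now [ 549.8 -361.5  129. ] [3.141 0.    1.736] w 66.2 F [-0.5  0.2  0.1] ff 0.0 t 58.0 q6 -0.86
   [0.808, 0.22, -0.086] [0.0001, 0.0001, 0.0057] mm 101 deg 2
   [0.816, 0.191, -0.086] [0.0, 0.0, 0.0] mm 101 deg 0
   [0.816, 0.191, -0.086] [0.0, 0.0, 0.0] mm 101 deg 0
   [0.0, -0.0, 0.95] [0.0, 0.0, 0.0] mm 114 deg 0
```

Emit:
send_rows --offset '[[0.808,0.22,-0.1],[0.808,0.22,-0.1],[0.808,0.22,-0.1]]' --delta_rot '[[0,0,0.0057],[0,0,0.0057],[0,0,0.0057]]' --grip 1

```text
time: 58.38
tool_pos: [559.7, -258.4, 139.5]
tcp_rot: [-3.139, -0.002, 1.704]
contact_force: [0.8, -0.5, 0.0]
grip_width: 89.7
finger_force: 0.0
```

Emit:
send_rows --offset '[[0.816,0.191,-0.1],[0.816,0.191,-0.1],[0.816,0.191,-0.1]]' --delta_rot '[[0,0,0],[0,0,0],[0,0,0]]'

```text
time: 58.75
tool_pos: [569.9, -159.7, 151.9]
tcp_rot: [-3.14, -0.001, 1.703]
contact_force: [0.6, 0.0, -0.6]
grip_width: 91.4
finger_force: 0.0
```

Emit:
send_rows --offset '[[0.816,0.191,-0.1],[0.816,0.191,-0.1],[0.816,0.191,-0.1],[0.816,0.191,-0.1]]' --delta_rot '[[0,0,0],[0,0,0],[0,0,0],[0,0,0]]'

```text
time: 59.25
tool_pos: [580.0, -63.0, 163.9]
tcp_rot: [-3.14, 0.0, 1.699]
contact_force: [0.4, -0.0, -0.8]
grip_width: 91.7
finger_force: 0.0
```

```bash
python3 coil.py 40; python3 plan.py 580,-61.5,60,1.7; python3 m1.py | grep -E "^coil"
```

```text
wrist coil 0.67 [580.3 -61.8  52. ] [ 5.802e+02 -6.130e+01  3.000e-01] 713 4057
now [579.9 -63.2 164.1] [-3.141 -0.     1.698] w 91.6 F [-0.6  0.5  0.1] ff 0.0 t 59.4 q6 -0.37
   [0.014, 0.003, 0.867] [-0.0002, -0.0, -0.0003] mm 104 deg 0
coil1 top 0.58 [510. 262.] 592 [ 549. -359.   20.]
coil1 top 0.51 [348. 242.] 106 [579. -46.  20.]
coil1 scene 0.97 [290. 254.] 492 [564. -48.  20.]
coil1 scene 0.77 [179. 368.] 576 [ 551. -364.   20.]
```

Emit:
send_rows --offset '[[0.014,0,0.4],[0.014,0,0.7],[0.014,0,0.9],[0.014,0,0.98],[0.014,0,0.98],[0.014,0,0.98]]' --delta_rot '[[0,0,0],[0,0,0],[0,0,0],[0,0,0],[0,0,0],[0,0,0]]'

```text
time: 61.6
tool_pos: [580.8, -60.0, 48.4]
tcp_rot: [3.14, 0.001, 1.7]
contact_force: [0.4, -0.6, 0.0]
grip_width: 92.0
finger_force: 0.0
```

Emit:
send_rows --offset '[[0,0,0],[0,0,0],[0,0,0],[0,0,0],[0,0,0],[0,0,0],[0,0,0]]' --delta_rot '[[0,0,0],[0,0,0],[0,0,0],[0,0,0],[0,0,0],[0,0,0],[0,0,0]]' --grip 0

```text
time: 62.48
tool_pos: [579.9, -59.8, 47.2]
tcp_rot: [-3.142, -0.0, 1.7]
contact_force: [-1.3, 0.3, 1.2]
grip_width: 47.7
finger_force: 30.0
```

Emit:
send_rows --offset '[[0,0,-0.1],[0,0,-0.3],[0,0,-0.6],[0,0,-0.8],[0,0,-0.8]]' --delta_rot '[[0,0,0],[0,0,0],[0,0,0],[0,0,0],[0,0,0]]'

```text
time: 63.1
tool_pos: [581.2, -60.1, 145.7]
tcp_rot: [3.137, 0.002, 1.7]
contact_force: [0.5, -0.2, -1.0]
grip_width: 47.6
finger_force: 30.0
```

```bash
python3 plan.py 462,-371.5,145,1.737 462,-371.5,25,1.737
```

```text
now [581.2 -60.1 145.7] [3.137e+00 2.000e-03 1.700e+00] w 47.6 F [ 0.5 -0.2 -1. ] ff 30.0 t 63.1 q6 -0.36
   [-0.815, -0.44, 0.001] [0.0008, 0.0003, -0.0059] mm 111 deg 2
   [-0.798, -0.47, 0.002] [0.0, 0.0, 0.0] mm 111 deg 0
   [-0.798, -0.47, 0.002] [0.0, 0.0, 0.0] mm 111 deg 0
   [0.0, -0.0, 1.0] [0.0, 0.0, 0.0] mm 120 deg 0
```

Emit:
send_rows --offset '[[-0.4,-0.22,0],[-0.815,-0.44,0],[-0.815,-0.44,0]]' --delta_rot '[[0,0,-0.0059],[0,0,-0.0059],[0,0,-0.0059]]'

```text
time: 63.48
tool_pos: [538.5, -166.6, 142.0]
tcp_rot: [-3.14, -0.001, 1.732]
contact_force: [0.4, 1.4, -1.3]
grip_width: 47.7
finger_force: 30.0
```

Emit:
send_rows --offset '[[-0.4,-0.23,0],[-0.798,-0.47,0],[-0.798,-0.47,0]]' --delta_rot '[[0,0,0],[0,0,0],[0,0,0]]'

```text
time: 63.85
tool_pos: [499.2, -269.5, 142.2]
tcp_rot: [-3.141, -0.001, 1.733]
contact_force: [0.4, -0.2, -0.8]
grip_width: 47.6
finger_force: 30.0
```

Emit:
send_rows --offset '[[-0.4,-0.23,0],[-0.798,-0.47,0],[-0.798,-0.47,0],[-0.798,-0.47,0]]' --delta_rot '[[0,0,0],[0,0,0],[0,0,0],[0,0,0]]'

```text
time: 64.35
tool_pos: [461.2, -369.4, 142.4]
tcp_rot: [-3.141, -0.002, 1.738]
contact_force: [0.5, 1.0, -0.8]
grip_width: 47.7
finger_force: 30.0
```

Emit:
send_rows --offset '[[0,0,0.3],[0,0,0.6],[0,0,0.9],[0,0,1],[0,0,1],[0,0,1]]' --delta_rot '[[0,0,0],[0,0,0],[0,0,0],[0,0,0],[0,0,0],[0,0,0]]'

```text
time: 65.1
tool_pos: [461.7, -371.4, 24.7]
tcp_rot: [3.14, 0.002, 1.738]
contact_force: [0.5, -0.2, -0.3]
grip_width: 47.9
finger_force: 30.0
```

Emit:
send_rows --offset '[[0,0,0.04],[0,0,0.08],[0,0,0.095],[0,0,0.1],[0,0,0.1]]' --delta_rot '[[0,0,0],[0,0,0],[0,0,0],[0,0,0],[0,0,0]]'

```text
time: 65.72
tool_pos: [460.7, -371.2, 11.2]
tcp_rot: [3.141, 0.0, 1.737]
contact_force: [-0.1, 0.4, -0.4]
grip_width: 47.8
finger_force: 30.0
```

Emit:
send_rows --offset '[[0,0,0.006],[0,0,0.006]]' --delta_rot '[[0,0,0],[0,0,0]]'

```text
time: 65.97
tool_pos: [460.7, -371.2, 11.2]
tcp_rot: [3.141, 0.0, 1.737]
contact_force: [-0.9, -0.1, 4.9]
grip_width: 47.5
finger_force: 30.0
```

Emit:
send_rows --offset '[[0,0,0],[0,0,0],[0,0,0],[0,0,0],[0,0,0]]' --delta_rot '[[0,0,0],[0,0,0],[0,0,0],[0,0,0],[0,0,0]]' --grip 0.72

```text
time: 66.6
tool_pos: [460.7, -371.1, 10.4]
tcp_rot: [3.142, -0.0, 1.737]
contact_force: [-0.5, -0.4, -0.6]
grip_width: 66.3
finger_force: 0.0
```

Emit:
send_rows --offset '[[0,0,-0.2],[0,0,-0.6],[0,0,-1],[0,0,-1]]' --delta_rot '[[0,0,0],[0,0,0],[0,0,0],[0,0,0]]'

```text
time: 67.1
tool_pos: [462.4, -372.9, 134.7]
tcp_rot: [3.137, 0.007, 1.737]
contact_force: [-0.2, 0.0, -0.5]
grip_width: 65.9
finger_force: 0.0
```

Emit:
send_rows --offset '[[1,0,-0.6],[1,0,-0.6],[1,0,-0.6],[1,0,-0.6]]' --delta_rot '[[0,0,0],[0,0,0],[0,0,0],[0,0,0]]'

```text
time: 67.6
tool_pos: [440.9, -252.6, 202.3]
tcp_rot: [3.141, 0.0, 1.738]
contact_force: [0.1, -1.2, -1.4]
grip_width: 66.2
finger_force: 0.0
```

```bash
python3 m1.py | grep -E "^coil|FIT (gauge|scraper|bottle|jar)"; python3 chips.py
python3 - <<'E'
from h import *
cv2.imwrite('pics/end_s.png',optics.capture('scene')[:,:,::-1]); cv2.imwrite('pics/end_t.png',optics.capture('top')[:,:,::-1])
E
```

```text
FIT scraper ['top', 'scene'] [ 6.0441e+02 -3.5043e+02  1.7000e-01] 2631 2203
  FIT scraper ['top'] [ 6.0454e+02 -3.5083e+02  1.6000e-01] 375 1413
  FIT scraper ['scene'] [409.45 224.86   1.48] 64 790
  FIT gauge ['top', 'scene'] [583.4  193.71   1.62] 306 2540
  FIT gauge ['top'] [583.9  194.75   1.65] 117 1268
  FIT gauge ['scene'] [583.9  190.37   1.62] 135 1272
  FIT bottle ['top', 'scene'] [698.78 237.22   1.93] 682 1528
  FIT bottle ['top'] [689.49 229.5    0.84] 367 730
  FIT bottle ['scene'] [699.09 236.08   2.04] 296 798
  FIT jar ['top', 'scene'] [ 715.75 -256.71    1.66] 432 1780
  FIT jar ['top'] [ 714.81 -253.46    2.64] 213 817
  FIT jar ['scene'] [ 7.1532e+02 -2.5690e+02  3.3000e-01] 212 963
coil1 scene 0.69 [179. 368.] 634 [ 552. -364.   20.]
coil1 scene 0.61 [141. 346.] 583 [ 463. -375.   20.]
top [390. 299.] 13 [ 30. 125. 255.] plate z [-114, -55] trough z [-112, -60]
top [326. 304.] 10 [ 27. 142. 255.] plate z [-115, 65] trough z [-114, 64]
top [392. 311.] 40 [ 25. 168. 237.] plate z [-136, -55] trough z [-136, -61]
scene [264. 220.] 21 [ 14. 180. 232.] plate z [-100, 45] trough z [-117, 65]
scene [223. 258.] 43 [ 24. 207. 163.] plate z [-118, -78] trough z [-135, -63]
scene [232. 261.] 28 [ 26. 204. 220.] plate z [-99, -74] trough z [-116, -59]
```

View pics/end_s.png

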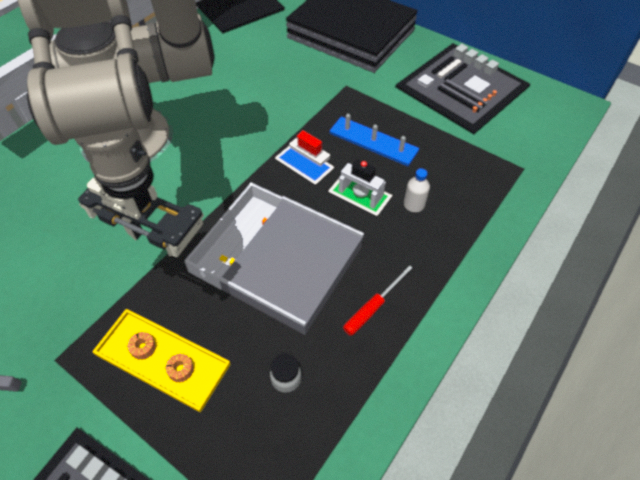

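Both coils lie flat in the tray (141,346 and 180,368). The scraper has been knocked to about (409,225), 30 mm off its mat, so it has to be put back.

```bash
python3 plan.py 420,-30,190,3.05 411,222,190,3.05
```

```text
now [ 440.8 -252.8  202.4] [ 3.142 -0.     1.737] w 65.9 F [-0.7  0.5 -0.1] ff 0.0 t 69.3 q6 -0.84
   [0.93, 0.068, 0.052] [0.0, -0.0, -0.2089] mm 112 deg 75
   [0.171, 0.917, 0.052] [0.0, 0.0, 0.0] mm 112 deg 0
   [0.089, 0.695, 0.0] [0.0, 0.0, 0.0] mm 84 deg 0
   [0.089, 0.695, 0.0] [0.0, 0.0, 0.0] mm 84 deg 0
   [0.089, 0.695, 0.0] [0.0, 0.0, 0.0] mm 84 deg 0
```

Emit:
send_rows --offset '[[0.93,0.068,0.05],[0.93,0.068,0.05],[0.93,0.068,0.05],[0.93,0.068,0.05],[0.93,0.068,0.05],[0.93,0.068,0.05],[0.93,0.068,0.05],[0.93,0.068,0.05]]' --delta_rot '[[0,0,-0.2089],[0,0,-0.2089],[0,0,-0.2089],[0,0,-0.2089],[0,0,-0.2089],[0,0,-0.2089],[0,0,-0.2089],[0,0,-0.2089]]' --grip 1

```text
time: 70.3
tool_pos: [430.4, -141.4, 196.5]
tcp_rot: [3.142, 0.0, 3.048]
contact_force: [0.3, -0.4, 0.5]
grip_width: 91.4
finger_force: 0.0
```

Emit:
send_rows --offset '[[0.171,0.917,0.05],[0.171,0.917,0.05],[0.171,0.917,0.05]]' --delta_rot '[[0,0,0],[0,0,0],[0,0,0]]'

```text
time: 70.68
tool_pos: [419.3, -27.4, 190.4]
tcp_rot: [3.141, -0.001, 3.05]
contact_force: [1.3, -0.6, 0.6]
grip_width: 91.7
finger_force: 0.0
```

Emit:
send_rows --offset '[[0.089,0.695,0],[0.089,0.695,0],[0.089,0.695,0]]' --delta_rot '[[0,0,0],[0,0,0],[0,0,0]]'

```text
time: 71.05
tool_pos: [417.3, 54.4, 190.6]
tcp_rot: [-3.141, 0.001, 3.049]
contact_force: [0.8, -0.1, 0.4]
grip_width: 91.8
finger_force: 0.0
```

Emit:
send_rows --offset '[[0.089,0.695,0],[0.089,0.695,0],[0.089,0.695,0]]' --delta_rot '[[0,0,0],[0,0,0],[0,0,0]]'

```text
time: 71.42
tool_pos: [414.6, 137.9, 190.5]
tcp_rot: [-3.141, 0.0, 3.049]
contact_force: [0.6, -0.4, 0.6]
grip_width: 91.6
finger_force: 0.0
```

Emit:
send_rows --offset '[[0.089,0.695,0],[0.089,0.695,0],[0.089,0.695,0],[0.089,0.695,0]]' --delta_rot '[[0,0,0],[0,0,0],[0,0,0],[0,0,0]]'

```text
time: 71.92
tool_pos: [411.5, 220.6, 190.4]
tcp_rot: [-3.141, -0.0, 3.048]
contact_force: [-0.0, -0.4, -0.6]
grip_width: 92.0
finger_force: 0.0
```

```bash
python3 - <<'E'
from h import *
C=optics.get_calibration('wrist'); im=optics.capture('wrist'); cv2.imwrite('pics/w10.png',im[:,:,::-1])
h=cv2.cvtColor(im,cv2.COLOR_RGB2HSV); m=((h[...,1]>150)&((h[...,0]<6)|(h[...,0]>174))&(h[...,2]>80)); m[295:]=0
m=m.astype(np.uint8); k,l,s,c=cv2.connectedComponentsWithStats(m); i=1+np.argmax(s[1:,4]); m=l==i
p=ray(C,c[i],35)[0]; print(c[i],s[i],p); print(fit([(C,m)],[M['scraper'][1]],(p[0],p[1],[1.48])))
E
python3 plan.py
```

```text
[339.5 181. ] [339 181   2   1   2] [388.17538741 238.82241539  35.        ]
(array([733.07233975, 212.27392035,   1.67627941]), np.float64(2.0), np.int64(2))
now [411.5 220.6 190.5] [-3.141 -0.     3.048] w 92.0 F [-0.  1. -0.] ff 0.0 t 72.0 q6 -1.15
```

View pics/w10.png

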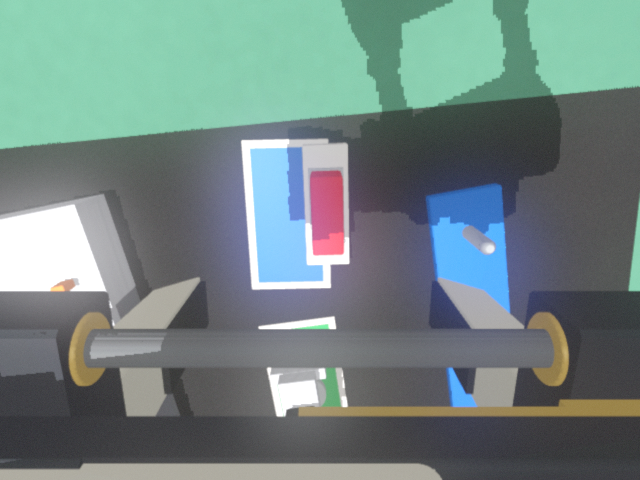

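The scraper foot's corners are (303,145), (348,144), (348,263) and (307,265), and the handle's top is (311,171)–(343,254). It stands upright at the mat's edge.

```bash
python3 - <<'E'
from h import *
C=optics.get_calibration('wrist')
for n,uv,z in(('foot',[(303,145),(348,144),(348,263),(307,265)],14),('handle',[(311,171),(342,171),(343,254),(314,254)],50)):
    P=ray(C,uv,z)[:,:2]; a=(P[0]+P[1]-P[2]-P[3]); print(n,P.mean(0),np.arctan2(-a[1],-a[0]))
E
python3 plan.py 410,224.5,100,3.07 410,224.5,20,3.07
```

```text
foot [411.43358141 227.42235173] -0.07238522569440553
handle [408.81985137 227.76211751] -0.06457768279824339
now [411.5 220.6 190.5] [-3.141 -0.     3.048] w 92.0 F [-0.  1. -0.] ff 0.0 t 72.0 q6 -1.15
   [0.015, 0.032, 0.754] [-0.0001, -0.0, -0.0035] mm 91 deg 1
   [-0.0, -0.0, 0.667] [0.0, 0.0, 0.0] mm 80 deg 0
```

Emit:
send_rows --offset '[[0.015,0.053,0.3],[0.015,0.053,0.7],[0.015,0.053,1],[0.015,0.053,1]]' --delta_rot '[[0,0,-0.0035],[0,0,-0.0035],[0,0,-0.0035],[0,0,-0.0035]]'

```text
time: 72.47
tool_pos: [408.5, 227.0, 68.7]
tcp_rot: [-3.139, -0.005, 3.07]
contact_force: [-0.1, -0.2, 0.1]
grip_width: 91.9
finger_force: 0.0
```

Emit:
send_rows --offset '[[0,0,0.25],[0,0,0.41],[0,0,0.41],[0,0,0.41]]' --delta_rot '[[0,0,0],[0,0,0],[0,0,0],[0,0,0]]'

```text
time: 72.97
tool_pos: [411.0, 228.8, 22.8]
tcp_rot: [3.14, 0.002, 3.071]
contact_force: [0.5, -0.4, -0.3]
grip_width: 92.0
finger_force: 0.0
```

Emit:
send_rows --offset '[[0,0,0],[0,0,0],[0,0,0],[0,0,0],[0,0,0],[0,0,0],[0,0,0],[0,0,0]]' --delta_rot '[[0,0,0],[0,0,0],[0,0,0],[0,0,0],[0,0,0],[0,0,0],[0,0,0],[0,0,0]]' --grip 0

```text
time: 73.97
tool_pos: [409.8, 228.6, 21.3]
tcp_rot: [-3.142, -0.0, 3.072]
contact_force: [-0.3, -0.6, -0.6]
grip_width: 23.8
finger_force: 30.0
```

Emit:
send_rows --offset '[[0,0,-0.15],[0,0,-0.25],[0,0,-0.25]]' --delta_rot '[[0,0,0],[0,0,0],[0,0,0]]'

```text
time: 74.35
tool_pos: [410.4, 228.9, 52.0]
tcp_rot: [3.141, 0.002, 3.072]
contact_force: [-0.7, -0.9, -1.2]
grip_width: 23.6
finger_force: 30.0
```

```bash
python3 plan.py 419.5,194.5,50,3.07
```

```text
now [410.4 228.9  52. ] [3.141e+00 2.000e-03 3.072e+00] w 23.6 F [-0.7 -0.9 -1.2] ff 30.0 t 74.3 q6 -1.16
   [-0.095, -0.28, 0.017] [0.0001, 0.0003, 0.0003] mm 36 deg 0
```

Emit:
send_rows --offset '[[-0.05,-0.14,0],[-0.095,-0.28,0],[-0.095,-0.28,0],[-0.095,-0.28,0.12],[-0.095,-0.28,0.22],[-0.095,-0.28,0.24],[-0.095,-0.28,0.24]]' --delta_rot '[[0,0,0],[0,0,0],[0,0,0],[0,0,0],[0,0,0],[0,0,0],[0,0,0]]'

```text
time: 75.22
tool_pos: [418.8, 194.5, 22.3]
tcp_rot: [-3.142, -0.0, 3.072]
contact_force: [0.2, -0.5, -2.3]
grip_width: 24.1
finger_force: 30.0
```

Emit:
send_rows --offset '[[0,0,0.01],[0,0,0.01]]' --delta_rot '[[0,0,0],[0,0,0]]'

```text
time: 75.47
tool_pos: [419.1, 194.4, 21.5]
tcp_rot: [3.141, 0.0, 3.072]
contact_force: [0.3, 0.1, -1.9]
grip_width: 23.6
finger_force: 30.0
```

Emit:
send_rows --offset '[[0,0,0.006],[0,0,0.006]]' --delta_rot '[[0,0,0],[0,0,0]]'

```text
time: 75.72
tool_pos: [419.1, 194.4, 21.2]
tcp_rot: [3.141, 0.001, 3.072]
contact_force: [-1.7, 0.2, 5.6]
grip_width: 23.4
finger_force: 30.0
```

Emit:
send_rows --offset '[[0,0,0],[0,0,0],[0,0,0],[0,0,0],[0,0,0],[0,0,0]]' --delta_rot '[[0,0,0],[0,0,0],[0,0,0],[0,0,0],[0,0,0],[0,0,0]]' --grip 1

```text
time: 76.47
tool_pos: [418.9, 194.3, 20.5]
tcp_rot: [3.142, 0.0, 3.072]
contact_force: [-0.1, -0.1, -0.2]
grip_width: 79.2
finger_force: 0.0
```

Emit:
send_rows --offset '[[0,0,-0.3],[0,0,-0.7],[0,0,-1],[0,0,-1],[0,0,-1]]' --delta_rot '[[0,0,0],[0,0,0],[0,0,0],[0,0,0],[0,0,0]]'

```text
time: 77.1
tool_pos: [418.3, 194.2, 139.9]
tcp_rot: [-3.141, -0.001, 3.072]
contact_force: [-0.2, -0.5, -0.8]
grip_width: 91.9
finger_force: 0.0
```

Emit:
send_rows --offset '[[0,0.9,-0.5],[0,0.9,-0.5],[0,0.9,-0.5],[0,0.9,-0.5]]' --delta_rot '[[0,0,0],[0,0,0],[0,0,0],[0,0,0]]'

```text
time: 77.6
tool_pos: [425.4, 301.3, 198.6]
tcp_rot: [-3.139, -0.003, 3.072]
contact_force: [-0.6, -0.5, -0.9]
grip_width: 91.6
finger_force: 0.0
```

```bash
python3 m1.py | grep -E "^coil|FIT (gauge|scraper|jar)|^driver"; python3 chips.py; python3 plan.py
```

```text
FIT scraper ['top', 'scene'] [419.62 195.33   1.47] 291 1797
  FIT scraper ['top'] [420.28 195.4    1.5 ] 149 1073
  FIT scraper ['scene'] [421.15 193.36   1.42] 129 724
  FIT gauge ['top', 'scene'] [583.33 193.48   1.63] 320 2456
  FIT gauge ['top'] [583.39 193.64   1.63] 125 1246
  FIT gauge ['scene'] [583.16 190.89  -1.46] 184 1210
  FIT jar ['top', 'scene'] [ 7.1635e+02 -2.5710e+02  2.1000e-01] 368 1853
  FIT jar ['top'] [ 7.1444e+02 -2.5299e+02  2.0000e-01] 175 855
  FIT jar ['scene'] [ 716.17 -258.4     1.71] 178 998
coil1 top 0.63 [510. 262.] 531 [ 549. -359.   20.]
coil1 scene 0.84 [141. 345.] 633 [ 462. -374.   20.]
coil1 scene 0.78 [179. 368.] 627 [ 551. -364.   20.]
driver top 0.65 [353. 152.] 749 [770. -54.   0.]
driver scene 0.68 [367. 310.] 755 [761. -51.   0.]
driver scene 0.37 [359. 197.] 720 [587. 181.   0.]
top [390. 299.] 16 [ 29. 152. 251.] plate z [-114, -55] trough z [-113, -60]
top [326. 304.] 18 [ 19. 156. 254.] plate z [-115, 65] trough z [-114, 64]
top [391. 311.] 37 [ 29. 151. 254.] plate z [-136, -55] trough z [-136, -60]
scene [264. 220.] 21 [ 13. 182. 226.] plate z [-100, 45] trough z [-117, 65]
scene [223. 258.] 39 [ 27. 215. 243.] plate z [-117, -78] trough z [-135, -63]
scene [231. 261.] 23 [ 26. 193. 226.] plate z [-99, -75] trough z [-116, -60]
now [426.4 302.1 200.6] [3.142 0.    3.072] w 91.8 F [-0.4  1.5 -0.1] ff 0.0 t 79.2 q6 -1.03
```

Everything is in place, so I'll hand in.

```bash
python3 -c "
from plant import ticket; print(ticket.close_job())"
```

```text
the job is handed in; nothing more can be done
None
```

I handed the job in at about 79 s. The final camera check put the three chips in the trough, both coils in the tray, the scraper back on the blue spot after it got knocked off once, and the gauge on the green one. One coil was gauged on the way, though the foot reading itself couldn't be seen; no verdict was returned.

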